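Put a jeweller's bench tools back in their places

TASK

Clear the jeweller's bench: lay the file and the brush flat on the floor of the tray, each in the compartment cut to its outline, and hang the U-shaped strap clamp squarely over the horizontal bar, one leg on each side. Set everything down gently without dropping it, and leave the other things on the bench where they are.

Things in the scene. Friction and masses are not known exactly. Their poses are not given: they have to be found in the camera images.
- tray: Low wooden tool tray fixed to the bench, 176 (x) x 224 (y) mm, 16 mm high; origin under its centre. Two compartments along its y, floors 6 mm above the bench, pale walls 10 mm high above the floor. A finger channel 50 mm wide (y +20 to +70) crosses both at floor level and is open through the tray's sides.
- file_place (a point): On the floor of the file compartment, tray (-40, 47.5, 6) mm, tray's axes: where the file's origin lies when centred, tip towards tray -y. Compartment centred on tray x = -40: 203 mm long (y -101.5 to 101.5), 32 mm wide for the handle at y > -7, 20 mm wide for the blade at y < -7.
- brush_place (a point): On the floor of the brush compartment, tray (40, 35, 6) mm, tray's axes: where the brush's origin lies when centred, bristles towards tray -y. Compartment centred on tray x = 40: 175 mm long (y -87.5 to 87.5), 30 mm wide for the handle at y > -7, 48 mm wide for the head at y < -7.
- file: Flat file, 195 mm long, about 110 g: pale wooden handle 100 x 24 mm, 22 mm thick; steel blade 95 x 12 mm, 6 mm thick (3 to 9 mm above the underside). Origin under the handle's centre; +x to the blade's tip, z up. Handle x -50 to 50, blade 50 to 145 mm; balance point about x = 14 mm. Grip across the handle.
- brush: Flat brush, 165 mm long, about 90 g: wooden handle 95 x 22 mm, 22 mm thick; steel ferrule 30 x 38 mm, 20 mm thick; stiff pale bristles 40 x 36 mm (rigid). Origin under the handle's centre; the head points along -x, z up. Handle x -47.5 to 47.5, head -47.5 to -117.5 mm; balance point about x = -25 mm. Grip across the handle.
- clamp: Painted steel strap 30 mm wide (y), 6 mm thick, bent to an upside-down U standing on its legs, about 280 g. Outer span 73 mm (x), legs 61 mm apart inside, crown's flat underside 85 mm above the feet. Thumb tab on the crown, 14 (x) x 30 (y) mm, 91 to 117 mm above the feet: grip it from above across 14 mm. Origin midway between the feet, z up.
- clamp_seat (a point): centre of the underside of the clamp's crown, clamp (0, 0, 85) mm: this rests on the bar
- rail: Steel stand fixed to the bench: a round horizontal bar 12 mm in diameter, 180 mm long, along the stand's y on two end posts; origin on the bench below the bar's middle. Bar axis 130 mm above the bench. Posts 16 mm thick, each on a round foot 70 mm across, 10 mm high; free space below the bar between them.
- rail_mid (a point): middle of the bar, on its axis, 130 mm above the bench; the bar runs along this frame's y
- burs: bystander: wooden block 50 x 120 x 32 mm, with burs standing in it to 75 mm; origin under its centre
- pliers: bystander: small red-handled pliers lying flat, 170 mm long, 13 mm high; origin near the pivot
- caliper: bystander: caliper lying flat, 200 mm long, 14 mm high; origin under the middle of the beam
- dish: bystander: round wooden dish, 80 mm across, with two pieces of wax fixed on it, 20 mm high; origin under its centre
- wax_ring: bystander: dark green wax ring lying flat, 24 mm across, 8 mm high; origin under its centre
- wax_block: bystander: dark green wax block 18 x 18 x 14 mm; origin under its centre

How it is judged:
By the outcome, as a careful person would: the job done as asked, in the order asked, and still so for the second after the job is handed in, with the robot touching nothing.
It also fails if it takes over 72 s, if anything falls off the work surface, if the arm or the gripper's body presses on something with over 40 N, if the wrist force passes 120 N, or if a joint passes its speed limit or range.

ROBOT

A 7-joint arm with a two-finger parallel gripper is mounted at the origin on the work surface. World frame = base frame: x ahead of the robot, y to its left, z up, the work surface at z = 0. Lengths are in mm, angles in rad, forces in N, time in s.
With the tool pointing down it reaches from about 350 to 900 mm from the base axis. Payload 8.1 kg.
Tool frame: the origin (TCP) lies at the very end of the fingers, on their centre line; the grasp point (between the pads) lies 19 mm behind it (arm.grip_point_offset is the distance from the TCP to the grasp point, in mm); z points along the fingers, y is the direction in which the jaws open and shut (so a half turn about z gives the same grasp; the last joint's range is limited). The gripper opens to 85 mm and grips with 20 to 120 N. Pads are 22 mm wide; open, the fingers measure 114 mm over their backs; the gripper's body (76 mm by 85 mm) begins 54 mm behind the grasp point. The pads swing forward as they close: fully open they stand 13 mm farther back than shut.
Start: joints at [-1.236, 0.434, 0.025, 1.573, -0.012, 1.134, -0.075], TCP at [264.995, 566.056, 231.323] pointing down, gripper open.
Joint ranges: [-2.62, 2.62], [-0.44, 2.09], [-1.27, 1.32], [0.08, 2.57], [-1.32, 4.46], [0.12, 2], [-2.74, 2.74]. Speed limits (rad/s): [2.22, 2.22, 3.01, 3.01, 3.14, 3.14, 3.14].

INTERFACE

Orientations are given as a rotation vector (axis times angle).
In Python, from rig import readout, cams, arm gives the robot as it stands.
- The arm moves only by the tool move_arm, never from a script. Its argument "steps" is a list of rows, each an object of numbers: "fingers": the closure, from 0 (fully open) to 1 (shut); "dx", "dy", "dz": the shift along the world's x, y, z in mm; "rx", "ry", "rz": the turn, a rotation vector about the world's x, y, z in rad. In form: [{"fingers": .., "dx": .., "dy": .., "dz": .., "rx": .., "ry": .., "rz": ..}, ...]. A call has 1 to 10 rows; each row is the pose to reach, as a shift and turn from the pose commanded when the call began; what a row does not reach only later rows make up. A row lasts 1/12 s, in which the tool goes at most 41.7 mm and 7.16 degrees, less where a joint would pass 70% of its speed; a pose out of reach is approached as far as the arm can. A call with a gripper value outside its range is refused whole. The fingers move at their own pace and stop on an object; "newtons" is the grip in N (left out, the last holds). Time passes only in rows, so rows that repeat a pose let the fingers close. It gives the time, the measured TCP pose, the force and the opening at its end, in the units of the state.
- readout.read_state(): the state, without advancing time (a new reading comes with each control period).
- cams.snapshot(name): name is "side" or "top"; returns a dict with "color" (384x512x3 uint8, red, green, blue), "fx", "fy", "cx", "cy" (pixels), "dist" ([k1, k2, p1, p2, k3] as OpenCV has them; the pictures are not rectified), "extrinsics" (4x4, takes a point from camera to world coordinates). Camera axes: x right, y down, z forward; pixel columns grow to the right and rows downward; lengths in mm; the calibration is good to about 2 mm. A picture is of the moment at which its call begins. There is no depth.
- arm.close_job(): hands the job in, once; it reports no verdict.
The state is a dict: "time_s": time; "joints": joint angles; "joint_vel": joint speeds; "joint_efforts": joint torques, N m; "tool_pos": TCP position; "eef_rot": TCP orientation; "contact_force": force on the tool from outside, world axes, zero at the start; "ft_torque": the same for the moment, N m; "grip_width": finger opening in mm.
Only numpy, scipy, OpenCV 4.12 (cv2) and the standard library are available. Lean on these libraries where they do the work, as an engineer would, in place of code of your own. Each camera call takes 0.05 s, during which the arm holds its last target. There are 200 camera calls.

## Working session

There is one attempt and no reset: what is moved stays moved. The work goes in short steps, Python scripts to look and compute and a tool call to move; the robot and the scene stay as the last step left them, time stands still between calls to the robot, and variables do not carry over. Pictures are saved under pics/ and viewed, about 8 in all and at most 12, crops included, and the job is handed in when it is done.

Besides the shell and the picture viewer there is one more tool, called after "Request:" as name(argument=value, ...), one argument or row to a line, values as JSON. move_arm: Moves the arm, as the interface text tells. Its arguments: {"type":"object","properties":{"steps":{"type":"array","items":{"type":"object","properties":{"fingers":{"type":"number"},"dx":{"type":"number"},"dy":{"type":"number"},"dz":{"type":"number"},"rx":{"type":"number"},"ry":{"type":"number"},"rz":{"type":"number"}}}},"newtons":{"type":"number"}},"required":["steps"]}

```bash
mkdir -p pics; ls; python3 - <<'E'
from rig import readout,cams,arm
import cv2
s=readout.read_state(); print({k:s[k] for k in("time_s","tool_pos","eef_rot","contact_force","grip_width")},arm.grip_point_offset)
for n in("top","side"):
    c=cams.snapshot(n); im=cv2.cvtColor(c["color"],cv2.COLOR_RGB2BGR); cv2.imwrite(f"pics/{n}0.png",cv2.resize(im,(800,600),interpolation=cv2.INTER_CUBIC)); cv2.imwrite(f"{n}_raw.png",im)
    print(n,c["fx"],c["fy"],c["cx"],c["cy"],c["dist"]);print(c["extrinsics"])
E
```

```text
pics
{'time_s': 0.0, 'tool_pos': array([264.77981886, 565.58107444, 230.54722375]), 'eef_rot': array([-6.82254303e-01, -3.06638140e+00,  2.41455652e-03]), 'contact_force': array([ 0.41646957, -1.00525279,  0.19507784]), 'grip_width': 85.53721035090034} 18.700000000000003
top 449.5942900802318 449.5942900802318 251.6796134346903 191.79495387748656 [-0.11103205  0.          0.          0.          0.        ]
[[ 2.34753114e-02 -9.92055228e-01  1.23593421e-01  4.82681407e+02]
 [-9.99680491e-01 -2.21352971e-02  1.22043193e-02  6.12438606e+01]
 [-9.37158164e-03 -1.23840432e-01 -9.92257890e-01  1.18176300e+03]
 [ 0.00000000e+00  0.00000000e+00  0.00000000e+00  1.00000000e+00]]
side 421.717029684231 421.717029684231 259.72022912263884 190.2607818384684 [-0.07877661  0.          0.          0.          0.        ]
[[ 7.46352777e-01 -3.36286560e-01  5.74342130e-01  5.54891060e+01]
 [-6.65537310e-01 -3.82549446e-01  6.40871290e-01 -5.67879775e+02]
 [ 4.19786185e-03 -8.60562183e-01 -5.09328094e-01  5.90794055e+02]
 [ 0.00000000e+00  0.00000000e+00  0.00000000e+00  1.00000000e+00]]
```

View pics/top0.png

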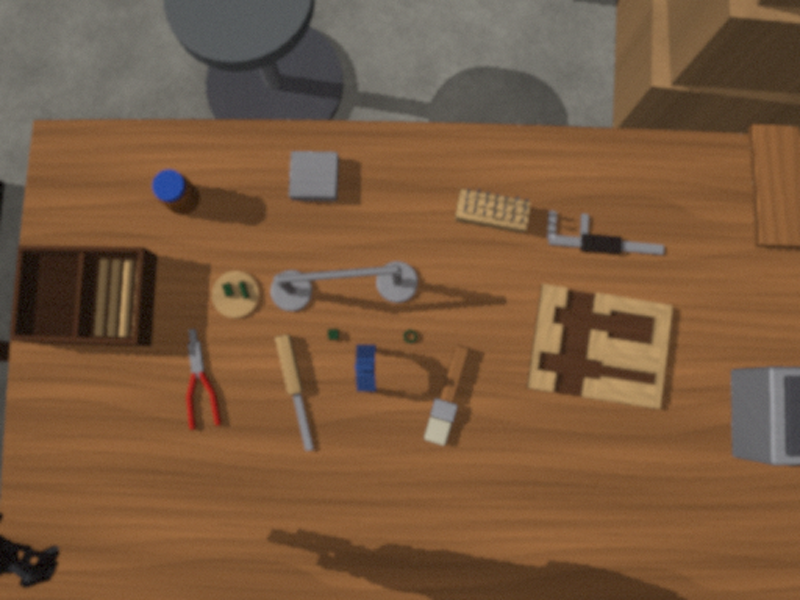

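View pics/side0.png

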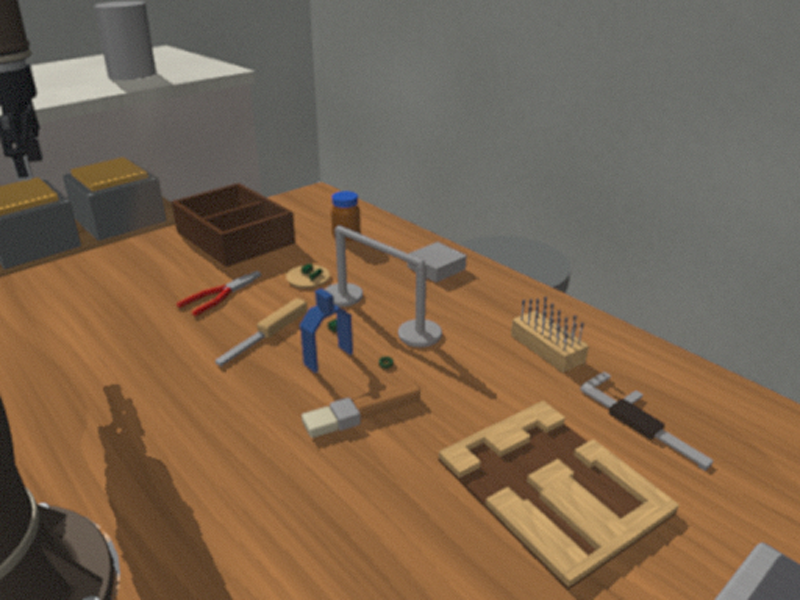

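The top view shows the file (view px ~290,365 to 308,448), brush (460,350 to 438,440), blue clamp (366,368), bar from (290,280) to (398,270), and tray (602,347) with its narrow file slot on the lower side. Image right is world -y and image down is -x. The side view agrees.

```bash
cat > geo.py <<'E'
import numpy as np,cv2
from rig import cams,readout
def shot(n):
    c=cams.snapshot(n); c["K"]=np.array([[c["fx"],0,c["cx"]],[0,c["fy"],c["cy"]],[0,0,1.]])
    c["hsv"]=cv2.cvtColor(c["color"],cv2.COLOR_RGB2HSV).astype(int); return c
def ray(c,p):
    u=cv2.undistortPoints(np.asarray(p,float).reshape(-1,1,2),c["K"],np.array(c["dist"],float))[:,0]
    E=np.array(c["extrinsics"]); return E[:3,3],np.c_[u,np.ones(len(u))]@E[:3,:3].T
def onz(c,p,z):
    o,d=ray(c,p); return (o+d*((z-o[2])/d[:,2])[:,None])[:,:2]
def proj(c,P):
    W=np.linalg.inv(np.array(c["extrinsics"])); r=cv2.Rodrigues(W[:3,:3])[0]
    return cv2.projectPoints(np.asarray(P,float).reshape(-1,1,3),r,W[:3,3],c["K"],np.array(c["dist"],float))[0][:,0]
def blob(c,box,lo,hi):
    x0,y0,x1,y1=box; m=cv2.inRange(c["hsv"][y0:y1,x0:x1].astype(np.uint8),np.array(lo,np.uint8),np.array(hi,np.uint8))
    n,l,s,ce=cv2.connectedComponentsWithStats(m)
    k=1+np.argmax(s[1:,4]); ys,xs=np.where(l==k); return np.c_[xs+x0,ys+y0].astype(float)
E
python3 - <<'E'
from geo import *
c=shot("top")
f=.64
for n,p in dict(handle=(288,365),handle2=(284,345),blade=(304,425),bench=(330,420),bench2=(500,420),brushh=(455,370),brushh2=(461,352),ferr=(442,412),brist=(437,432),shadow=(430,390),clamp=(366,368),clampE=(366,385),bar=(340,273),trayw=(610,350),trayfl=(573,350),traytop=(543,370),trayEdge=(650,390)).items():
    x,y=int(p[0]*f),int(p[1]*f); print(n,(x,y),c["hsv"][y-1:y+2,x-1:x+2].reshape(-1,3).mean(0).round(),c["hsv"][y,x])
crop=np.hstack([c["color"][200:300,165:310],c["color"][175:275,335:440]])
cv2.imwrite("pics/crop1.png",cv2.cvtColor(cv2.resize(crop,None,fx=3.2,fy=3.2,interpolation=cv2.INTER_NEAREST),cv2.COLOR_RGB2BGR))
E
```

```text
handle (184, 233) [ 17. 116. 170.] [ 17 113 171]
handle2 (181, 220) [ 17. 115. 171.] [ 17 116 169]
blade (194, 272) [136.   7. 132.] [140   6 134]
bench (211, 268) [ 14. 152. 134.] [ 14 152 134]
bench2 (320, 268) [ 14. 152. 135.] [ 14 150 136]
brushh (291, 236) [ 14. 152. 139.] [ 15 154 137]
brushh2 (295, 225) [ 13. 152. 139.] [ 14 149 140]
ferr (282, 263) [131.   6. 143.] [150   5 142]
brist (279, 276) [ 23.  40. 184.] [ 24  39 185]
shadow (275, 249) [ 14. 149.  92.] [ 14 144  90]
clamp (234, 235) [110. 159. 114.] [110 159 117]
clampE (234, 246) [110. 150. 100.] [110 154  98]
bar (217, 174) [ 55.  18. 124.] [173   8 123]
trayw (390, 224) [ 18. 115. 181.] [ 18 116 182]
trayfl (366, 224) [ 12. 149.  78.] [ 12 143  80]
traytop (347, 236) [ 15. 130. 104.] [ 16 121  99]
trayEdge (416, 249) [ 17. 115. 186.] [ 17 113 189]
```

View pics/crop1.png

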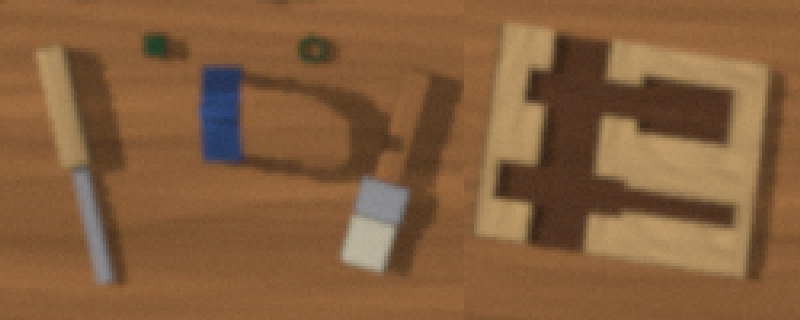

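The crop shows the file handle/blade and brush head clearly. The brush handle is nearly bench-coloured. The clamp's span runs along world x, and the tray's handle ends point image-left (+y).

```bash
cat > meas.py <<'E'
from geo import *
c=shot("top"); s=shot("side")
def rect(P): 
    (x,y),(w,h),a=cv2.minAreaRect(P.astype(np.float32)); b=cv2.boxPoints(((x,y),(w,h),a)); return np.round([x,y,w,h,a],1)
def pca(P):
    m=P.mean(0); _,sv,v=np.linalg.svd(P-m,full_matrices=False); return m.round(1),v[0].round(4),(sv/np.sqrt(len(P))*12**.5).round(1)
g=lambda b,lo,hi,z:onz(c,blob(c,b,lo,hi),z)
tr=blob(c,(335,178,440,268),(10,60,140),(25,134,255)); T=onz(c,tr,16); print("tray",len(tr),rect(T))
q=cv2.approxPolyDP(cv2.convexHull(tr.astype(np.float32)),4,True)[:,0]; print("tray corners",onz(c,q,16).round(1).tolist())
h=g((170,208,200,256),(14,60,140),(25,134,255),22); print("file handle",pca(h),rect(h))
b=g((180,245,206,295),(0,0,90),(179,60,255),9); print("blade",pca(b),rect(b))
hh=g((262,250,300,292),(0,0,90),(179,95,255),20); print("brush head",pca(hh),rect(hh))
fe=g((262,250,300,292),(90,0,90),(179,40,255),20); br=g((262,250,300,292),(15,20,120),(35,95,255),20); print("ferr",pca(fe),"brist",pca(br))
k=g((215,210,260,260),(100,90,50),(125,255,255),91); print("clamp",pca(k),rect(k))
# bar between the feet
m=c["hsv"][:,:,1]<60; P=[]
for x in range(204,240):
    ys=[y for y in range(165,185) if m[y,x]]; P.append((x,np.mean(ys)) if ys else (x,np.nan))
P=np.array(P); P=P[~np.isnan(P[:,1])]; w=onz(c,P,132); co=np.polyfit(w[:,1],w[:,0],1); print("bar x = %.4f y + %.2f"%tuple(co),"res",np.std(w[:,0]-np.polyval(co,w[:,1])).round(2))
for bx in ((165,165,205,205),(235,163,275,200)):
    f=blob(c,bx,(0,0,60),(179,60,255)); lo=f; print("foot px",lo.min(0),lo.max(0),"z10",onz(c,[lo.min(0),lo.max(0)],10).round(0).tolist())
# side: tray, file, clamp
q=blob(s,(270,250,440,375),(10,60,110),(25,140,255)); A=cv2.approxPolyDP(cv2.convexHull(q.astype(np.float32)),4,True)[:,0]; print("side tray",onz(s,A,16).round(1).tolist())
k=blob(s,(185,180,235,245),(100,90,30),(125,255,255)); print("side clamp",k.min(0),k.max(0), k[k[:,1]<k[:,1].min()+4].mean(0))
hb=blob(s,(160,185,200,218),(14,60,120),(25,134,255)); print("side file handle",pca(onz(s,hb,16)))
bb=blob(s,(185,250,235,282),(0,0,90),(179,95,255)); print("side head",pca(onz(s,bb,14)))
E
python3 meas.py
python3 - <<'E'
import sys;sys.path.insert(0,'.')
from geo import *
c=shot("side"); a=c["color"][135:240,105:300]; b=c["color"][225:330,190:300]
cv2.imwrite("pics/crop2.png",cv2.cvtColor(cv2.resize(a,None,fx=4,fy=4,interpolation=cv2.INTER_CUBIC),cv2.COLOR_RGB2BGR))
E
```

```text
tray 2324 [ 552.  -318.2  134.3  179.1   81.8]
tray corners [[627.2, -396.8], [456.2, -369.4], [472.7, -244.9], [648.2, -264.7]]
file handle (array([517.8, 250.1]), array([-0.9674, -0.2533]), array([98.2, 21.2])) [516.7 249.5  98.6  22.2  15.4]
blade (array([422.2, 221.4]), array([-0.965 , -0.2624]), array([92.5, 13.6])) [422.5 221.6  93.8  13.9  15.5]
brush head (array([429.2,  -5.3]), array([-0.9595,  0.2818]), array([71.4, 40. ])) [428.4  -5.7  41.8  71.9  75. ]
ferr (array([446.9, -11.4]), array([-0.2772, -0.9608]), array([33.7, 24.8])) brist (array([ 4.139e+02, -3.000e-01]), array([-0.9514,  0.3081]), array([40.2, 37.2]))
clamp (array([511.6, 115.9]), array([-0.9988, -0.0485]), array([67.1, 25.3])) [511.1 116.2  65.2  26.7   1.5]
bar x = -0.1014 y + 667.87 res 0.39
foot px [173. 173.] [204. 198.] z10 [[674.0, 286.0], [609.0, 201.0]]
foot px [235. 167.] [266. 193.] z10 [[694.0, 121.0], [626.0, 38.0]]
side tray [[625.9, -395.9], [450.2, -369.4], [474.9, -238.4], [649.2, -266.7]]
side clamp [192. 185.] [224. 237.] [205.88 186.92]
side file handle (array([513.8, 254.4]), array([-0.9612, -0.2757]), array([109.3,  25. ]))
side head (array([424.7,  -6. ]), array([-0.999 , -0.0443]), array([75.9, 48.6]))
```

View pics/crop2.png

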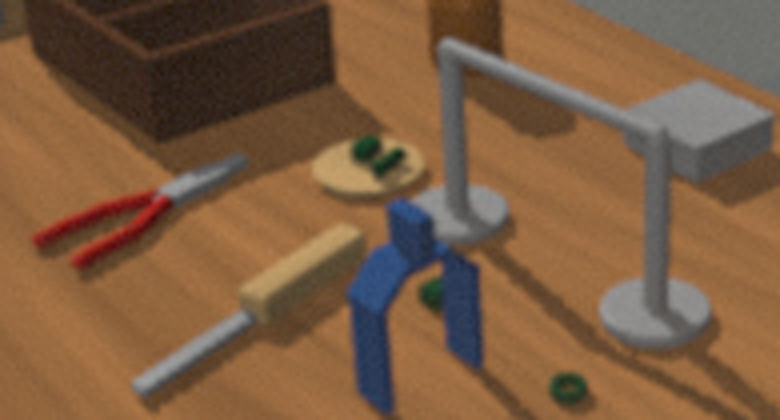

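Tray, file, brush head, clamp and bar sizes check against the given ones (file handle 98x22, blade 93, brush head 71x40). I'll move above the file first.

Request:
move_arm(
  steps=[
    {"dx":25,"dy":-32,"dz":-8,"rz":-0.12,"fingers":0.3},
    {"dx":50,"dy":-64,"dz":-16,"rz":-0.24,"fingers":0.3},
    {"dx":75,"dy":-96,"dz":-24,"rz":-0.36,"fingers":0.3},
    {"dx":100,"dy":-128,"dz":-32,"rz":-0.48,"fingers":0.3},
    {"dx":125,"dy":-160,"dz":-40,"rz":-0.6,"fingers":0.3},
    {"dx":150,"dy":-192,"dz":-48,"rz":-0.72,"fingers":0.3},
    {"dx":175,"dy":-224,"dz":-56,"rz":-0.84,"fingers":0.3},
    {"dx":200,"dy":-256,"dz":-64,"rz":-0.96,"fingers":0.3},
    {"dx":225,"dy":-288,"dz":-72,"rz":-1.08,"fingers":0.3},
    {"dx":247,"dy":-318,"dz":-80,"rz":-1.2,"fingers":0.3},
  ],
)

```text
invalid input at $.steps[0]: expected keys fingers, dx, dy, dz, rx, ry, rz
```

Request:
move_arm(
  steps=[
    {"rz":-0.12},
    {"rz":-0.24},
    {"rz":-0.36},
    {"rz":-0.48},
    {"rz":-0.6},
    {"rz":-0.72},
    {"rz":-0.84},
    {"rz":-0.96},
    {"rz":-1.08},
    {"rz":-1.2},
  ],
)

```text
invalid input at $.steps[0]: expected keys fingers, dx, dy, dz, rx, ry, rz
```

```bash
cat > st.py <<'E'
from rig import readout; import numpy as np
from scipy.spatial.transform import Rotation as R
s=readout.read_state(); M=R.from_rotvec(s["eef_rot"]).as_matrix()
print("t",round(s["time_s"],2),"tcp",s["tool_pos"].round(1),"jaw deg",np.degrees(np.arctan2(M[1,1],M[0,1])).round(2),"toolz",M[:,2].round(3),"F",s["contact_force"].round(1),"w",round(s["grip_width"],1),"q",np.round(s["joints"],2))
E
python3 st.py; python3 - <<'E'
from geo import *
c=cv2.imread("top_raw.png"); t=shot("top"); t["hsv"]=cv2.cvtColor(c,cv2.COLOR_BGR2HSV).astype(int)
s=shot("side"); s["hsv"]=cv2.cvtColor(cv2.imread("side_raw.png"),cv2.COLOR_BGR2HSV).astype(int)
for n,cc,box in(("top",t,(335,178,440,268)),("side",s,(278,250,440,375))):
    x0,y0,x1,y1=box; h=cc["hsv"][y0:y1,x0:x1]; m=((h[:,:,1]<138)&(h[:,:,2]>140)&(h[:,:,0]>13)).astype(np.uint8)
    m=cv2.morphologyEx(m,cv2.MORPH_OPEN,np.ones((3,3),np.uint8)); ys,xs=np.where(m); P=onz(cc,np.c_[xs+x0,ys+y0],16)
    r=cv2.minAreaRect(P.astype(np.float32)); print(n,"tray",np.round(r[0],1),np.round(r[1],1),round(r[2],1))
print("bar ends z130 side",onz(s,[(216.7,146.2),(270,167.5)],130).round(1).tolist(),"side tab top",onz(s,[(205.9,186.9)],117).round(1))
print("brush handle end z22",onz(t,[(295.6,223.4)],22).round(1))
E
```

```text
t 0.3 tcp [264.9 565.9 231. ] jaw deg 64.91 toolz [-0. -0. -1.] F [-1.1  0.  -0.1] w 85.4 q [-1.24  0.43  0.03  1.57 -0.01  1.13 -0.08]
top tray [ 558.6 -272.3] [225.8 180.6] 81.9
side tray [ 558.  -270.9] [226.5 179.5] 81.9
bar ends z130 side [[641.0, 254.4], [663.6, 74.7]] side tab top [[509.2 118.8]]
brush handle end z22 [[547.6 -39.7]]
```

Cross-check: both views put the tray centre at (558.5, -272), yaw -8.1°, size 226x180. Bar middle is (652, 164.5), length 181, with stand yaw about 6.3°. Rows need every key, so I'll resend the move with all of them.

Request:
move_arm(
  steps=[
    {"fingers":0.3,"dx":25,"dy":-32,"dz":-8,"rx":0,"ry":0,"rz":-0.12},
    {"fingers":0.3,"dx":50,"dy":-64,"dz":-16,"rx":0,"ry":0,"rz":-0.24},
    {"fingers":0.3,"dx":75,"dy":-96,"dz":-24,"rx":0,"ry":0,"rz":-0.36},
    {"fingers":0.3,"dx":100,"dy":-128,"dz":-32,"rx":0,"ry":0,"rz":-0.48},
    {"fingers":0.3,"dx":125,"dy":-160,"dz":-40,"rx":0,"ry":0,"rz":-0.6},
    {"fingers":0.3,"dx":150,"dy":-192,"dz":-48,"rx":0,"ry":0,"rz":-0.72},
    {"fingers":0.3,"dx":175,"dy":-224,"dz":-56,"rx":0,"ry":0,"rz":-0.84},
    {"fingers":0.3,"dx":200,"dy":-256,"dz":-64,"rx":0,"ry":0,"rz":-0.96},
    {"fingers":0.3,"dx":225,"dy":-288,"dz":-72,"rx":0,"ry":0,"rz":-1.08},
    {"fingers":0.3,"dx":247,"dy":-318,"dz":-80,"rx":0,"ry":0,"rz":-1.2},
  ],
)

```text
time_s: 1.23
tool_pos: [513.5, 246.0, 151.3]
eef_rot: [2.301, 2.138, 0.001]
contact_force: [1.0, 0.5, -0.5]
grip_width: 59.5
```

Request:
move_arm(
  steps=[
    {"fingers":0.3,"dx":0,"dy":0,"dz":0,"rx":0,"ry":0,"rz":-0.12},
    {"fingers":0.3,"dx":0,"dy":0,"dz":0,"rx":0,"ry":0,"rz":-0.24},
    {"fingers":0.3,"dx":0,"dy":0,"dz":0,"rx":0,"ry":0,"rz":-0.36},
    {"fingers":0.3,"dx":0,"dy":0,"dz":0,"rx":0,"ry":0,"rz":-0.48},
    {"fingers":0.3,"dx":0,"dy":0,"dz":0,"rx":0,"ry":0,"rz":-0.6},
    {"fingers":0.3,"dx":0,"dy":0,"dz":0,"rx":0,"ry":0,"rz":-0.72},
    {"fingers":0.3,"dx":0,"dy":0,"dz":0,"rx":0,"ry":0,"rz":-0.84},
    {"fingers":0.3,"dx":0,"dy":0,"dz":0,"rx":0,"ry":0,"rz":-0.96},
    {"fingers":0.3,"dx":0,"dy":0,"dz":0,"rx":0,"ry":0,"rz":-1.08},
    {"fingers":0.3,"dx":0,"dy":0,"dz":0,"rx":0,"ry":0,"rz":-1.2},
  ],
)

```text
time_s: 2.07
tool_pos: [512.0, 248.3, 151.4]
eef_rot: [-3.107, -0.467, -0.0]
contact_force: [0.1, 0.3, 0.4]
grip_width: 59.8
```

```bash
python3 st.py
```

```text
t 2.07 tcp [512.  248.3 151.4] jaw deg -72.92 toolz [ 0.  0. -1.] F [0.1 0.3 0.4] w 59.8 q [-1.03  0.49  0.69  1.85 -0.38  0.94 -1.44]
```

Request:
move_arm(
  steps=[
    {"fingers":0.4,"dx":0,"dy":-0.5,"dz":-30,"rx":0,"ry":0,"rz":-0.024},
    {"fingers":0.4,"dx":0,"dy":-0.5,"dz":-60,"rx":0,"ry":0,"rz":-0.024},
    {"fingers":0.4,"dx":0,"dy":-0.5,"dz":-90,"rx":0,"ry":0,"rz":-0.024},
    {"fingers":0.4,"dx":0,"dy":-0.5,"dz":-110,"rx":0,"ry":0,"rz":-0.024},
    {"fingers":0.4,"dx":0,"dy":-0.5,"dz":-125,"rx":0,"ry":0,"rz":-0.024},
    {"fingers":0.4,"dx":0,"dy":-0.5,"dz":-135,"rx":0,"ry":0,"rz":-0.024},
    {"fingers":0.4,"dx":0,"dy":-0.5,"dz":-141,"rx":0,"ry":0,"rz":-0.024},
    {"fingers":0.4,"dx":0,"dy":-0.5,"dz":-145,"rx":0,"ry":0,"rz":-0.024},
    {"fingers":0.4,"dx":0,"dy":-0.5,"dz":-147,"rx":0,"ry":0,"rz":-0.024},
    {"fingers":0.4,"dx":0,"dy":-0.5,"dz":-147,"rx":0,"ry":0,"rz":-0.024},
  ],
)

```text
time_s: 2.9
tool_pos: [512.3, 247.7, 4.7]
eef_rot: [-3.111, -0.438, -0.001]
contact_force: [-0.2, -0.5, -0.2]
grip_width: 51.0
```

Request:
move_arm(
  newtons=60,
  steps=[
    {"fingers":0.55,"dx":0,"dy":0,"dz":0,"rx":0,"ry":0,"rz":0},
    {"fingers":0.6,"dx":0,"dy":0,"dz":0,"rx":0,"ry":0,"rz":0},
    {"fingers":0.65,"dx":0,"dy":0,"dz":0,"rx":0,"ry":0,"rz":0},
    {"fingers":0.7,"dx":0,"dy":0,"dz":0,"rx":0,"ry":0,"rz":0},
    {"fingers":0.75,"dx":0,"dy":0,"dz":0,"rx":0,"ry":0,"rz":0},
    {"fingers":0.85,"dx":0,"dy":0,"dz":0,"rx":0,"ry":0,"rz":0},
    {"fingers":1,"dx":0,"dy":0,"dz":0,"rx":0,"ry":0,"rz":0},
    {"fingers":1,"dx":0,"dy":0,"dz":0,"rx":0,"ry":0,"rz":0},
  ],
)

```text
time_s: 3.57
tool_pos: [512.2, 247.8, 4.9]
eef_rot: [-3.11, -0.438, -0.001]
contact_force: [-1.5, 0.5, 6.5]
grip_width: 22.6
```

```bash
python3 st.py
```

```text
t 3.57 tcp [512.2 247.8   4.9] jaw deg -73.98 toolz [ 0.     0.001 -1.   ] F [-1.5  0.5  6.5] w 22.6 q [-0.91  0.68  0.54  1.95 -0.56  0.66 -1.31]
```

Request:
move_arm(
  steps=[
    {"fingers":1,"dx":0,"dy":0,"dz":2,"rx":0,"ry":0,"rz":0},
    {"fingers":1,"dx":0,"dy":0,"dz":6,"rx":0,"ry":0,"rz":0},
    {"fingers":1,"dx":0,"dy":0,"dz":14,"rx":0,"ry":0,"rz":0},
    {"fingers":1,"dx":0,"dy":0,"dz":28,"rx":0,"ry":0,"rz":0},
    {"fingers":1,"dx":0,"dy":0,"dz":50,"rx":0,"ry":0,"rz":0},
    {"fingers":1,"dx":0,"dy":0,"dz":76,"rx":0,"ry":0,"rz":0},
    {"fingers":1,"dx":0,"dy":0,"dz":105,"rx":0,"ry":0,"rz":0},
    {"fingers":1,"dx":0,"dy":0,"dz":135,"rx":0,"ry":0,"rz":0},
    {"fingers":1,"dx":0,"dy":0,"dz":160,"rx":0,"ry":0,"rz":0},
    {"fingers":1,"dx":0,"dy":0,"dz":170,"rx":0,"ry":0,"rz":0},
  ],
)

```text
time_s: 4.4
tool_pos: [513.5, 247.7, 178.3]
eef_rot: [-3.109, -0.437, -0.007]
contact_force: [0.8, 0.2, -1.6]
grip_width: 22.6
```

Request:
move_arm(
  steps=[
    {"fingers":1,"dx":0,"dy":-8,"dz":0,"rx":0,"ry":0,"rz":0.02},
    {"fingers":1,"dx":1,"dy":-24,"dz":0,"rx":0,"ry":0,"rz":0.06},
    {"fingers":1,"dx":2,"dy":-50,"dz":0,"rx":0,"ry":0,"rz":0.12},
    {"fingers":1,"dx":3,"dy":-80,"dz":0,"rx":0,"ry":0,"rz":0.2},
    {"fingers":1,"dx":4,"dy":-110,"dz":0,"rx":0,"ry":0,"rz":0.28},
    {"fingers":1,"dx":5,"dy":-140,"dz":0,"rx":0,"ry":0,"rz":0.36},
    {"fingers":1,"dx":6,"dy":-170,"dz":0,"rx":0,"ry":0,"rz":0.44},
    {"fingers":1,"dx":7,"dy":-200,"dz":0,"rx":0,"ry":0,"rz":0.52},
    {"fingers":1,"dx":8,"dy":-230,"dz":0,"rx":0,"ry":0,"rz":0.6},
    {"fingers":1,"dx":9,"dy":-260,"dz":0,"rx":0,"ry":0,"rz":0.68},
  ],
)

```text
time_s: 5.23
tool_pos: [520.3, -13.8, 174.0]
eef_rot: [-2.784, -1.456, 0.001]
contact_force: [0.8, -0.6, -1.0]
grip_width: 22.5
```

Request:
move_arm(
  steps=[
    {"fingers":1,"dx":0,"dy":-30,"dz":0,"rx":0,"ry":0,"rz":0.08},
    {"fingers":1,"dx":1,"dy":-60,"dz":0,"rx":0,"ry":0,"rz":0.16},
    {"fingers":1,"dx":1,"dy":-90,"dz":0,"rx":0,"ry":0,"rz":0.23},
    {"fingers":1,"dx":2,"dy":-120,"dz":0,"rx":0,"ry":0,"rz":0.3},
    {"fingers":1,"dx":2,"dy":-150,"dz":0,"rx":0,"ry":0,"rz":0.36},
    {"fingers":1,"dx":3,"dy":-178,"dz":0,"rx":0,"ry":0,"rz":0.41},
    {"fingers":1,"dx":3.7,"dy":-198,"dz":0,"rx":0,"ry":0,"rz":0.45},
    {"fingers":1,"dx":3.7,"dy":-208,"dz":0,"rx":0,"ry":0,"rz":0.47},
    {"fingers":1,"dx":3.7,"dy":-212,"dz":0,"rx":0,"ry":0,"rz":0.47},
    {"fingers":1,"dx":3.7,"dy":-212,"dz":0,"rx":0,"ry":0,"rz":0.47},
  ],
)

```text
time_s: 6.07
tool_pos: [524.0, -225.3, 173.9]
eef_rot: [-2.375, -2.056, 0.001]
contact_force: [0.1, 0.5, -2.3]
grip_width: 22.9
```

```bash
python3 st.py; python3 - <<'E'
from geo import *
s=shot("side"); a=s["color"][40:384,200:460]
cv2.imwrite("pics/carry1.png",cv2.cvtColor(cv2.resize(a,None,fx=1.7,fy=1.7,interpolation=cv2.INTER_CUBIC),cv2.COLOR_RGB2BGR))
E
```

```text
t 6.07 tcp [ 524.  -225.3  173.9] jaw deg -8.24 toolz [-0.001 -0.    -1.   ] F [ 0.1  0.5 -2.3] w 22.9 q [-0.05  0.43  0.5   1.81 -0.24  0.97  0.41]
```

View pics/carry1.png

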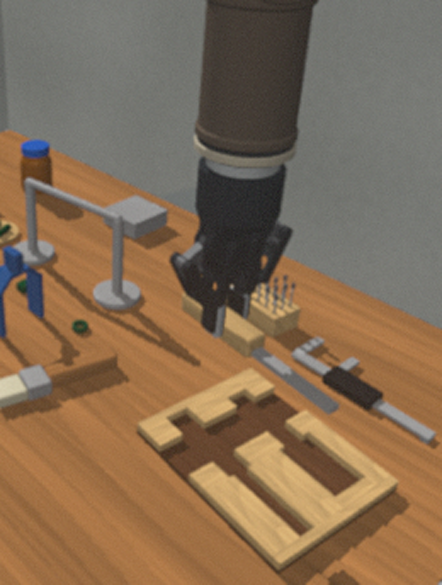

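The file is held level. Blade tip is at crop px (333,407), i.e. raw (396,279). I'll compare that with the expected tip.

```bash
python3 - <<'E'
from geo import *
s=shot("side"); t=shot("top"); a=np.radians(-8.24); ey=np.array([-np.sin(a),np.cos(a)]); tcp=np.array([524,-225.3])
for d in (45,140): print(d,proj(s,[*(tcp-d*ey),175]).round(1),proj(t,[*(tcp-d*ey),175]).round(1))
for n,c,box in(("side",s,(340,235,410,290)),("top",t,(345,180,440,290))):
    x0,y0,x1,y1=box;h=c["hsv"];m=np.zeros(h.shape[:2],np.uint8);m[y0:y1,x0:x1]=((h[:,:,1]<50)&(h[:,:,2]>70))[y0:y1,x0:x1]*255
    n_,l,st,ce=cv2.connectedComponentsWithStats(m)
    for k in range(1,n_):
        if st[k,4]>60:
            P=np.argwhere(l==k)[:,::-1]; r=cv2.minAreaRect(P.astype(np.float32)); print(n,st[k],np.round(cv2.boxPoints(r),1).tolist()); W=onz(c,P,176); print("  z176",W.mean(0).round(1),np.linalg.svd(W-W.mean(0),full_matrices=False)[2][0].round(3))
E
```

```text
45 [[350.6 245.8]] [[403.1 235. ]]
140 [[396.6 279.8]] [[443.5 241.6]]
side [372 239  23  22 210] [[371.0, 248.0], [384.0, 235.0], [400.0, 251.0], [387.0, 264.0]]
  z176 [ 546.8 -310. ] [-0.717 -0.697]
side [348 244  50  38 418] [[346.70001220703125, 247.6999969482422], [351.20001220703125, 241.8000030517578], [398.20001220703125, 277.3999938964844], [393.70001220703125, 283.3999938964844]]
  z176 [ 508.4 -318.3] [-0.16  -0.987]
top [389 205  15  43 131] [[387.29998779296875, 246.0], [390.3999938964844, 204.1999969482422], [403.1000061035156, 205.1999969482422], [400.0, 247.0]]
  z176 [ 535.8 -247.8] [-0.998  0.058]
```

Tip and blade centroid are within 2 mm of the expected positions. Lowering in.

Request:
move_arm(
  steps=[
    {"fingers":1,"dx":1.2,"dy":1.5,"dz":-15,"rx":0,"ry":0,"rz":0},
    {"fingers":1,"dx":1.2,"dy":1.5,"dz":-40,"rx":0,"ry":0,"rz":0},
    {"fingers":1,"dx":1.2,"dy":1.5,"dz":-65,"rx":0,"ry":0,"rz":0},
    {"fingers":1,"dx":1.2,"dy":1.5,"dz":-90,"rx":0,"ry":0,"rz":0},
    {"fingers":1,"dx":1.2,"dy":1.5,"dz":-110,"rx":0,"ry":0,"rz":0},
    {"fingers":1,"dx":1.2,"dy":1.5,"dz":-125,"rx":0,"ry":0,"rz":0},
    {"fingers":1,"dx":1.2,"dy":1.5,"dz":-135,"rx":0,"ry":0,"rz":0},
    {"fingers":1,"dx":1.2,"dy":1.5,"dz":-140,"rx":0,"ry":0,"rz":0},
    {"fingers":1,"dx":1.2,"dy":1.5,"dz":-142,"rx":0,"ry":0,"rz":0},
    {"fingers":1,"dx":1.2,"dy":1.5,"dz":-142,"rx":0,"ry":0,"rz":0},
  ],
)

```text
time_s: 7.05
tool_pos: [526.2, -222.7, 32.6]
eef_rot: [2.372, 2.06, 0.0]
contact_force: [-0.1, 0.1, -1.4]
grip_width: 22.7
```

```bash
python3 st.py; python3 - <<'E'
from geo import *
s=shot("side"); t=shot("top"); a=cv2.resize(s["color"][210:375,270:445],None,fx=2.2,fy=2.2); b=cv2.resize(t["color"][175:275,335:445],None,fx=3.63,fy=3.63); b=b[:a.shape[0]]
cv2.imwrite("pics/hov1.png",cv2.cvtColor(np.hstack([a[:b.shape[0]],b]),cv2.COLOR_RGB2BGR))
E
```

```text
t 7.05 tcp [ 526.2 -222.7   32.6] jaw deg -8.06 toolz [ 0. -0. -1.] F [-0.1  0.1 -1.4] w 22.7 q [ 0.03  0.61  0.4   1.93 -0.37  0.68  0.51]
```

View pics/hov1.png

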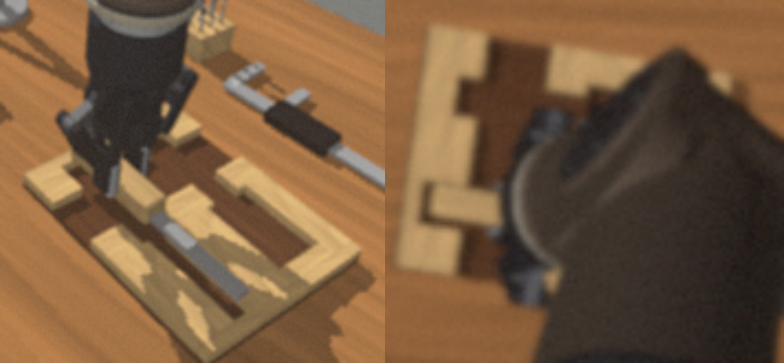

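Side: blade hangs over its slot. Top: handle end is visible at composite (428,200), raw (346.8,230). I'll check that end numerically.

```bash
python3 - <<'E'
from geo import *
t=shot("top"); h=t["hsv"]; a=np.radians(-8.1); ex=np.array([np.cos(a),np.sin(a)]); ey=np.array([-ex[1],ex[0]]); C=np.array([558.5,-271.8])
tr=lambda w:((w-C)@np.c_[ex,ey]).round(1)
print("expected file end in tray",tr(np.array([526.2,-222.7])+55*ey),"edge",tr(onz(t,[(346.8,230)],49)))
for y in (226,228,230,232): print(y,[int(v) for v in h[y,340:366,2]])
print([int(v) for v in h[218:246,355,2]], "rows 218..; x355")
print("px of wall/handle candidates", {p:tr(onz(t,[p],z))[0] .tolist() for p,z in (((346,230),16),((347,230),49),((355,225),49),((355,236),49))})
E
```

```text
expected file end in tray [-38.9  99.1] edge [[-41.  100.1]]
226 [147, 163, 177, 175, 163, 137, 102, 102, 132, 160, 175, 172, 167, 166, 165, 165, 157, 137, 119, 101, 94, 89, 93, 92, 93, 93]
228 [154, 167, 176, 172, 150, 119, 91, 113, 156, 176, 184, 187, 183, 181, 181, 180, 176, 176, 174, 167, 169, 165, 160, 153, 144, 132]
230 [151, 169, 177, 173, 153, 109, 93, 126, 164, 186, 184, 181, 184, 181, 181, 181, 178, 181, 178, 179, 179, 177, 180, 175, 174, 160]
232 [156, 172, 176, 167, 142, 102, 94, 130, 170, 191, 190, 189, 186, 187, 185, 184, 183, 184, 182, 183, 181, 181, 178, 182, 175, 165]
[195, 195, 191, 192, 188, 186, 178, 168, 165, 176, 180, 180, 181, 183, 184, 184, 171, 135, 105, 104, 125, 147, 148, 148, 131, 125, 115, 106] rows 218..; x355
px of wall/handle candidates {(346, 230): [-38.9, 95.8], (347, 230): [-40.9, 99.6], (355, 225): [-25.1, 81.2], (355, 236): [-52.6, 77.3]}
```

Request:
move_arm(
  steps=[
    {"fingers":1,"dx":-1.2,"dy":-1.5,"dz":0,"rx":0,"ry":0,"rz":0},
    {"fingers":1,"dx":-1.2,"dy":-1.5,"dz":-4,"rx":0,"ry":0,"rz":0},
    {"fingers":1,"dx":-1.2,"dy":-1.5,"dz":-8,"rx":0,"ry":0,"rz":0},
    {"fingers":1,"dx":-1.2,"dy":-1.5,"dz":-12,"rx":0,"ry":0,"rz":0},
    {"fingers":1,"dx":-1.2,"dy":-1.5,"dz":-15,"rx":0,"ry":0,"rz":0},
    {"fingers":1,"dx":-1.2,"dy":-1.5,"dz":-17,"rx":0,"ry":0,"rz":0},
    {"fingers":1,"dx":-1.2,"dy":-1.5,"dz":-19,"rx":0,"ry":0,"rz":0},
    {"fingers":1,"dx":-1.2,"dy":-1.5,"dz":-20,"rx":0,"ry":0,"rz":0},
    {"fingers":1,"dx":-1.2,"dy":-1.5,"dz":-20,"rx":0,"ry":0,"rz":0},
  ],
)

```text
time_s: 7.95
tool_pos: [524.6, -224.4, 12.0]
eef_rot: [-2.372, -2.059, 0.0]
contact_force: [0.6, -0.1, -0.9]
grip_width: 23.1
```

```bash
python3 st.py
```

```text
t 7.95 tcp [ 524.6 -224.4   12. ] jaw deg -8.08 toolz [-0.  0. -1.] F [ 0.6 -0.1 -0.9] w 23.1 q [ 0.05  0.64  0.38  1.94 -0.38  0.63  0.53]
```

Request:
move_arm(
  steps=[
    {"fingers":1,"dx":0,"dy":0,"dz":-0.5,"rx":0,"ry":0,"rz":0},
    {"fingers":1,"dx":0,"dy":0,"dz":-1,"rx":0,"ry":0,"rz":0},
    {"fingers":1,"dx":0,"dy":0,"dz":-1.3,"rx":0,"ry":0,"rz":0},
    {"fingers":1,"dx":0,"dy":0,"dz":-1.3,"rx":0,"ry":0,"rz":0},
  ],
)

```text
time_s: 8.28
tool_pos: [524.7, -224.5, 11.1]
eef_rot: [2.372, 2.059, 0.0]
contact_force: [0.2, -0.2, -1.3]
grip_width: 22.7
```

Request:
move_arm(
  steps=[
    {"fingers":1,"dx":0,"dy":0,"dz":-0.4,"rx":0,"ry":0,"rz":0},
    {"fingers":1,"dx":0,"dy":0,"dz":-0.8,"rx":0,"ry":0,"rz":0},
    {"fingers":1,"dx":0,"dy":0,"dz":-0.8,"rx":0,"ry":0,"rz":0},
  ],
)

```text
time_s: 8.53
tool_pos: [524.8, -224.4, 10.9]
eef_rot: [2.373, 2.059, 0.001]
contact_force: [-3.1, 1.3, 6.6]
grip_width: 22.6
```

Floor contact at 6.6 N. Releasing and lifting off.

Request:
move_arm(
  steps=[
    {"fingers":0.7,"dx":0,"dy":0,"dz":0,"rx":0,"ry":0,"rz":0},
    {"fingers":0.65,"dx":0,"dy":0,"dz":0,"rx":0,"ry":0,"rz":0},
    {"fingers":0.6,"dx":0,"dy":0,"dz":0,"rx":0,"ry":0,"rz":0},
    {"fingers":0.5,"dx":0,"dy":0,"dz":0,"rx":0,"ry":0,"rz":0},
    {"fingers":0.45,"dx":0,"dy":0,"dz":0,"rx":0,"ry":0,"rz":0},
    {"fingers":0.45,"dx":0,"dy":0,"dz":5,"rx":0,"ry":0,"rz":0},
    {"fingers":0.45,"dx":0,"dy":0,"dz":20,"rx":0,"ry":0,"rz":0},
    {"fingers":0.45,"dx":0,"dy":0,"dz":45,"rx":0,"ry":0,"rz":0},
    {"fingers":0.45,"dx":0,"dy":0,"dz":75,"rx":0,"ry":0,"rz":0},
    {"fingers":0.45,"dx":0,"dy":0,"dz":110,"rx":0,"ry":0,"rz":0},
  ],
)

```text
time_s: 9.37
tool_pos: [523.6, -224.1, 120.6]
eef_rot: [-2.371, -2.058, 0.003]
contact_force: [0.7, 0.1, -0.8]
grip_width: 47.0
```

Request:
move_arm(
  steps=[
    {"fingers":0.4,"dx":-1,"dy":10,"dz":3,"rx":0,"ry":0,"rz":-0.1},
    {"fingers":0.4,"dx":-3,"dy":30,"dz":5,"rx":0,"ry":0,"rz":-0.22},
    {"fingers":0.4,"dx":-4,"dy":55,"dz":5,"rx":0,"ry":0,"rz":-0.34},
    {"fingers":0.4,"dx":-6,"dy":80,"dz":5,"rx":0,"ry":0,"rz":-0.46},
    {"fingers":0.4,"dx":-8,"dy":105,"dz":5,"rx":0,"ry":0,"rz":-0.58},
    {"fingers":0.4,"dx":-9,"dy":130,"dz":5,"rx":0,"ry":0,"rz":-0.7},
    {"fingers":0.4,"dx":-11,"dy":155,"dz":5,"rx":0,"ry":0,"rz":-0.82},
    {"fingers":0.4,"dx":-12,"dy":175,"dz":5,"rx":0,"ry":0,"rz":-0.94},
    {"fingers":0.4,"dx":-14,"dy":190,"dz":5,"rx":0,"ry":0,"rz":-1.06},
    {"fingers":0.4,"dx":-14,"dy":195,"dz":5,"rx":0,"ry":0,"rz":-1.15},
  ],
)

```text
time_s: 10.2
tool_pos: [510.3, -26.2, 125.2]
eef_rot: [-3.11, -0.433, 0.001]
contact_force: [0.5, -0.2, -0.3]
grip_width: 51.3
```

Request:
move_arm(
  steps=[
    {"fingers":0.4,"dx":0,"dy":0,"dz":0,"rx":0,"ry":0,"rz":-0.12},
    {"fingers":0.4,"dx":0,"dy":0,"dz":0,"rx":0,"ry":0,"rz":-0.24},
    {"fingers":0.4,"dx":0,"dy":0,"dz":0,"rx":0,"ry":0,"rz":-0.36},
    {"fingers":0.4,"dx":0,"dy":0,"dz":0,"rx":0,"ry":0,"rz":-0.48},
    {"fingers":0.4,"dx":0,"dy":0,"dz":0,"rx":0,"ry":0,"rz":-0.562},
    {"fingers":0.4,"dx":0,"dy":0,"dz":0,"rx":0,"ry":0,"rz":-0.562},
  ],
)

```text
time_s: 10.7
tool_pos: [510.7, -29.1, 125.3]
eef_rot: [3.109, -0.447, -0.0]
contact_force: [0.3, -0.4, -0.4]
grip_width: 51.4
```

```bash
python3 st.py; python3 - <<'E'
from geo import *
s=shot("side"); t=shot("top"); a=cv2.resize(s["color"][160:375,160:445],None,fx=1.4,fy=1.4); b=cv2.resize(t["color"][175:275,335:445],None,fx=3,fy=3)
cv2.imwrite("pics/b1.png",cv2.cvtColor(np.hstack([a[:300],b[:300]]),cv2.COLOR_RGB2BGR))
E
```

```text
t 10.7 tcp [510.7 -29.1 125.3] jaw deg -106.37 toolz [-0. -0. -1.] F [ 0.3 -0.4 -0.4] w 51.4 q [-0.74  0.53  0.98  2.03 -0.57  0.89 -1.3 ]
```

View pics/b1.png

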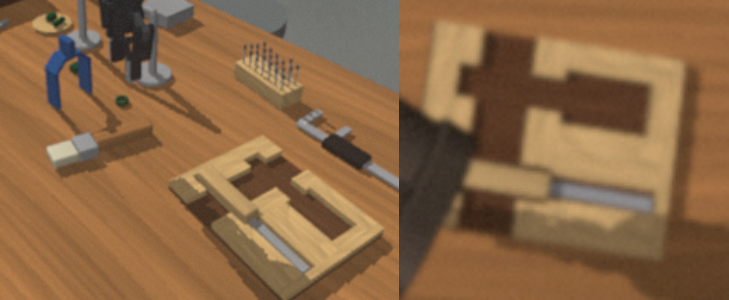

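The file lies in its slot. Descending on the brush.

Request:
move_arm(
  steps=[
    {"fingers":0.4,"dx":0,"dy":0,"dz":-20,"rx":0,"ry":0,"rz":0},
    {"fingers":0.4,"dx":0,"dy":0,"dz":-45,"rx":0,"ry":0,"rz":0},
    {"fingers":0.4,"dx":0,"dy":0,"dz":-70,"rx":0,"ry":0,"rz":0},
    {"fingers":0.4,"dx":0,"dy":0,"dz":-90,"rx":0,"ry":0,"rz":0},
    {"fingers":0.4,"dx":0,"dy":0,"dz":-105,"rx":0,"ry":0,"rz":0},
    {"fingers":0.4,"dx":0,"dy":0,"dz":-113,"rx":0,"ry":0,"rz":0},
    {"fingers":0.4,"dx":0,"dy":0,"dz":-118,"rx":0,"ry":0,"rz":0},
    {"fingers":0.4,"dx":0,"dy":0,"dz":-120,"rx":0,"ry":0,"rz":0},
    {"fingers":0.4,"dx":0,"dy":0,"dz":-120,"rx":0,"ry":0,"rz":0},
  ],
)

```text
time_s: 11.55
tool_pos: [511.0, -29.5, 5.5]
eef_rot: [-3.11, 0.441, -0.001]
contact_force: [0.5, 0.3, 0.2]
grip_width: 51.0
```

Request:
move_arm(
  newtons=60,
  steps=[
    {"fingers":0.55,"dx":0,"dy":0,"dz":0,"rx":0,"ry":0,"rz":0},
    {"fingers":0.6,"dx":0,"dy":0,"dz":0,"rx":0,"ry":0,"rz":0},
    {"fingers":0.65,"dx":0,"dy":0,"dz":0,"rx":0,"ry":0,"rz":0},
    {"fingers":0.7,"dx":0,"dy":0,"dz":0,"rx":0,"ry":0,"rz":0},
    {"fingers":0.75,"dx":0,"dy":0,"dz":0,"rx":0,"ry":0,"rz":0},
    {"fingers":0.85,"dx":0,"dy":0,"dz":0,"rx":0,"ry":0,"rz":0},
    {"fingers":1,"dx":0,"dy":0,"dz":0,"rx":0,"ry":0,"rz":0},
    {"fingers":1,"dx":0,"dy":0,"dz":0,"rx":0,"ry":0,"rz":0},
  ],
)

```text
time_s: 12.22
tool_pos: [511.1, -29.2, 5.8]
eef_rot: [-3.11, 0.442, -0.001]
contact_force: [-1.8, 1.1, 9.2]
grip_width: 20.4
```

```bash
python3 st.py
```

```text
t 12.22 tcp [511.1 -29.2   5.8] jaw deg -106.18 toolz [ 0.001  0.001 -1.   ] F [-1.8  1.1  9.2] w 20.4 q [-0.57  0.69  0.76  2.1  -0.79  0.66 -1.12]
```

Request:
move_arm(
  steps=[
    {"fingers":1,"dx":0,"dy":0,"dz":2,"rx":0,"ry":0,"rz":0},
    {"fingers":1,"dx":0,"dy":0,"dz":6,"rx":0,"ry":0,"rz":0},
    {"fingers":1,"dx":0,"dy":0,"dz":14,"rx":0,"ry":0,"rz":0},
    {"fingers":1,"dx":0,"dy":0,"dz":28,"rx":0,"ry":0,"rz":0},
    {"fingers":1,"dx":0,"dy":0,"dz":45,"rx":0,"ry":0,"rz":0.03},
    {"fingers":1,"dx":2,"dy":-4,"dz":65,"rx":0,"ry":0,"rz":0.1},
    {"fingers":1,"dx":6,"dy":-14,"dz":85,"rx":0,"ry":0,"rz":0.2},
    {"fingers":1,"dx":12,"dy":-28,"dz":100,"rx":0,"ry":0,"rz":0.3},
    {"fingers":1,"dx":20,"dy":-45,"dz":110,"rx":0,"ry":0,"rz":0.4},
    {"fingers":1,"dx":28,"dy":-64,"dz":115,"rx":0,"ry":0,"rz":0.5},
  ],
)

```text
time_s: 13.05
tool_pos: [539.5, -93.8, 122.3]
eef_rot: [3.122, 0.351, 0.003]
contact_force: [0.1, -0.9, -2.1]
grip_width: 20.7
```

Request:
move_arm(
  steps=[
    {"fingers":1,"dx":8,"dy":-19,"dz":0,"rx":0,"ry":0,"rz":0.11},
    {"fingers":1,"dx":17,"dy":-39,"dz":0,"rx":0,"ry":0,"rz":0.22},
    {"fingers":1,"dx":26,"dy":-59,"dz":0,"rx":0,"ry":0,"rz":0.33},
    {"fingers":1,"dx":35,"dy":-79,"dz":0,"rx":0,"ry":0,"rz":0.44},
    {"fingers":1,"dx":43,"dy":-98,"dz":0,"rx":0,"ry":0,"rz":0.55},
    {"fingers":1,"dx":50,"dy":-115,"dz":0,"rx":0,"ry":0,"rz":0.66},
    {"fingers":1,"dx":56,"dy":-128,"dz":0,"rx":0,"ry":0,"rz":0.77},
    {"fingers":1,"dx":60,"dy":-137,"dz":0,"rx":0,"ry":0,"rz":0.88},
    {"fingers":1,"dx":63,"dy":-143,"dz":0,"rx":0,"ry":0,"rz":0.99},
    {"fingers":1,"dx":64.4,"dy":-145.9,"dz":0,"rx":0,"ry":0,"rz":1.1},
  ],
)

```text
time_s: 13.88
tool_pos: [602.8, -241.2, 120.7]
eef_rot: [2.48, 1.927, -0.002]
contact_force: [-0.8, -0.8, -0.4]
grip_width: 20.4
```

Request:
move_arm(
  steps=[
    {"fingers":1,"dx":0,"dy":0,"dz":-10,"rx":0,"ry":0,"rz":0.06},
    {"fingers":1,"dx":0,"dy":0,"dz":-25,"rx":0,"ry":0,"rz":0.1},
    {"fingers":1,"dx":0,"dy":0,"dz":-45,"rx":0,"ry":0,"rz":0.112},
    {"fingers":1,"dx":0,"dy":0,"dz":-60,"rx":0,"ry":0,"rz":0.112},
    {"fingers":1,"dx":0,"dy":0,"dz":-72,"rx":0,"ry":0,"rz":0.112},
    {"fingers":1,"dx":0,"dy":0,"dz":-78,"rx":0,"ry":0,"rz":0.112},
    {"fingers":1,"dx":0,"dy":0,"dz":-80,"rx":0,"ry":0,"rz":0.112},
    {"fingers":1,"dx":0,"dy":0,"dz":-80,"rx":0,"ry":0,"rz":0.112},
  ],
)

```text
time_s: 14.55
tool_pos: [603.0, -239.5, 40.2]
eef_rot: [-2.373, -2.059, 0.001]
contact_force: [0.0, -0.3, -0.5]
grip_width: 20.6
```

```bash
python3 st.py; python3 - <<'E'
from geo import *
s=shot("side"); t=shot("top"); a=cv2.resize(s["color"][190:375,250:445],None,fx=2,fy=2); b=cv2.resize(t["color"][165:265,335:435],None,fx=3.7,fy=3.7)
cv2.imwrite("pics/b2.png",cv2.cvtColor(np.hstack([a[:370],b[:370]]),cv2.COLOR_RGB2BGR))
E
```

```text
t 14.55 tcp [ 603.  -239.5   40.2] jaw deg -8.09 toolz [-0. -0. -1.] F [ 0.  -0.3 -0.5] w 20.6 q [ 0.05  0.69  0.38  1.72 -0.33  0.8   0.44]
```

View pics/b2.png

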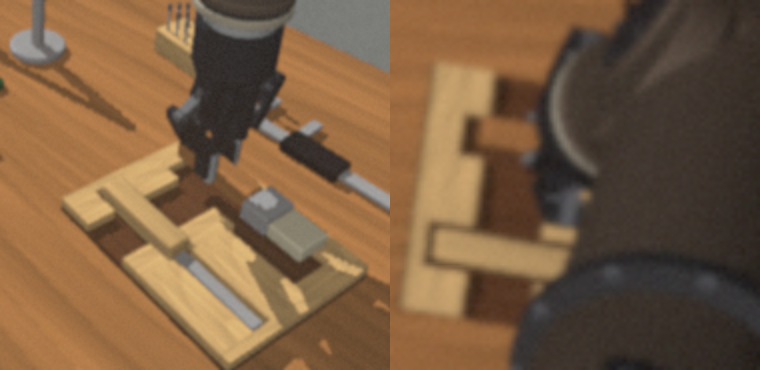

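Brush is over its compartment, with the head at side px (285,222) and the handle end visible in the top view. Checking numerically.

```bash
cat > trf.py <<'E'
from geo import *
a=np.radians(-8.1); ex=np.array([np.cos(a),np.sin(a)]); ey=np.array([-ex[1],ex[0]]); C=np.array([558.5,-271.8])
tr=lambda w:((np.asarray(w)-C)@np.c_[ex,ey]).round(1)
E
python3 - <<'E'
from trf import *
t=shot("top"); s=shot("side")
for y in (199,201,203): print(y,[int(v) for v in t["hsv"][y,350:376,2]],[int(v) for v in t["hsv"][y,350:376,1]])
print("end px 358->",tr(onz(t,[(358,201)],56)), "col366",[int(v) for v in t["hsv"][190:214,366,2]])
for r in (195,196,205,206): print(r,tr(onz(t,[(366,r)],56)))
P=blob(s,(360,275,420,325),(0,0,60),(179,95,255)); h=cv2.convexHull(P.astype(np.float32)); q=cv2.approxPolyDP(h,3,True)[:,0]
print(len(P),[(p.round().tolist(),tr(onz(s,[p],54))[0].tolist(),tr(onz(s,[p],35))[0].tolist()) for p in q])
g=np.array([603,-239.5]); o=g-3.7*ey
print("expected head end corners px",[proj(s,[*(o-117.5*ey+sx*18*ex),z]).round(1).tolist() for sx in(-1,1) for z in(35,54)])
E
```

```text
199 [194, 193, 193, 186, 156, 105, 73, 70, 94, 118, 147, 155, 156, 151, 152, 151, 152, 150, 151, 149, 146, 144, 140, 129, 101, 67] [112, 114, 115, 117, 118, 129, 136, 149, 146, 160, 151, 156, 150, 152, 149, 154, 149, 153, 149, 149, 154, 151, 142, 138, 124, 91]
201 [194, 194, 191, 178, 137, 94, 70, 75, 104, 128, 147, 149, 150, 148, 149, 146, 151, 149, 149, 150, 148, 147, 146, 140, 121, 83] [113, 114, 116, 113, 119, 127, 127, 163, 154, 153, 149, 154, 153, 155, 152, 154, 154, 152, 154, 151, 155, 147, 152, 149, 139, 117]
203 [193, 193, 189, 162, 120, 82, 68, 73, 100, 119, 131, 134, 133, 134, 139, 141, 146, 146, 146, 149, 151, 149, 148, 141, 126, 90] [114, 114, 116, 116, 125, 124, 150, 164, 148, 152, 158, 154, 153, 152, 152, 152, 155, 150, 148, 151, 149, 147, 153, 150, 144, 122]
end px 358-> [[35.5 83.5]] col366 [67, 65, 71, 75, 75, 84, 100, 127, 143, 152, 150, 151, 147, 146, 129, 108, 95, 88, 87, 88, 88, 90, 91, 89]
195 [[54.  65.4]]
196 [[51.5 65. ]]
205 [[28.8 62. ]]
206 [[26.3 61.6]]
900 [([413.0, 311.0], [42.7, -90.6], [60.3, -80.9]), ([399.0, 320.0], [7.0, -90.4], [23.4, -80.7]), ([370.0, 298.0], [4.0, -26.7], [20.3, -14.8]), ([371.0, 291.0], [18.3, -15.4], [35.1, -3.0]), ([386.0, 283.0], [56.7, -16.4], [74.9, -4.1]), ([413.0, 306.0], [52.0, -82.9], [70.0, -72.9])]
expected head end corners px [[[399.3, 321.3]], [[401.3, 313.5]], [[412.9, 312.4]], [[415.1, 304.7]]]
```

Within ~1.5 mm everywhere. Lowering.

Request:
move_arm(
  steps=[
    {"fingers":1,"dx":0,"dy":-0.5,"dz":-5,"rx":0,"ry":0,"rz":0},
    {"fingers":1,"dx":0,"dy":-0.5,"dz":-10,"rx":0,"ry":0,"rz":0},
    {"fingers":1,"dx":0,"dy":-0.5,"dz":-15,"rx":0,"ry":0,"rz":0},
    {"fingers":1,"dx":0,"dy":-0.5,"dz":-20,"rx":0,"ry":0,"rz":0},
    {"fingers":1,"dx":0,"dy":-0.5,"dz":-23,"rx":0,"ry":0,"rz":0},
    {"fingers":1,"dx":0,"dy":-0.5,"dz":-25,"rx":0,"ry":0,"rz":0},
    {"fingers":1,"dx":0,"dy":-0.5,"dz":-26.5,"rx":0,"ry":0,"rz":0},
    {"fingers":1,"dx":0,"dy":-0.5,"dz":-27,"rx":0,"ry":0,"rz":0},
    {"fingers":1,"dx":0,"dy":-0.5,"dz":-27.5,"rx":0,"ry":0,"rz":0},
    {"fingers":1,"dx":0,"dy":-0.5,"dz":-27.5,"rx":0,"ry":0,"rz":0},
  ],
)

```text
time_s: 15.58
tool_pos: [603.2, -239.9, 12.8]
eef_rot: [2.372, 2.059, 0.0]
contact_force: [0.3, 0.1, -1.2]
grip_width: 20.7
```

Request:
move_arm(
  steps=[
    {"fingers":1,"dx":0,"dy":0,"dz":-0.3,"rx":0,"ry":0,"rz":0},
    {"fingers":1,"dx":0,"dy":0,"dz":-0.6,"rx":0,"ry":0,"rz":0},
    {"fingers":1,"dx":0,"dy":0,"dz":-0.8,"rx":0,"ry":0,"rz":0},
    {"fingers":1,"dx":0,"dy":0,"dz":-0.8,"rx":0,"ry":0,"rz":0},
  ],
)

```text
time_s: 15.92
tool_pos: [603.1, -239.9, 12.0]
eef_rot: [2.372, 2.059, 0.0]
contact_force: [-0.1, 0.1, -1.0]
grip_width: 20.1
```

Request:
move_arm(
  steps=[
    {"fingers":1,"dx":0,"dy":0,"dz":-0.3,"rx":0,"ry":0,"rz":0},
    {"fingers":1,"dx":0,"dy":0,"dz":-0.6,"rx":0,"ry":0,"rz":0},
    {"fingers":1,"dx":0,"dy":0,"dz":-0.7,"rx":0,"ry":0,"rz":0},
    {"fingers":1,"dx":0,"dy":0,"dz":-0.7,"rx":0,"ry":0,"rz":0},
  ],
)

```text
time_s: 16.25
tool_pos: [603.2, -239.8, 11.9]
eef_rot: [2.372, 2.059, 0.001]
contact_force: [-2.6, 1.6, 7.2]
grip_width: 20.4
```

Request:
move_arm(
  steps=[
    {"fingers":0.7,"dx":0,"dy":0,"dz":0,"rx":0,"ry":0,"rz":0},
    {"fingers":0.65,"dx":0,"dy":0,"dz":0,"rx":0,"ry":0,"rz":0},
    {"fingers":0.6,"dx":0,"dy":0,"dz":0,"rx":0,"ry":0,"rz":0},
    {"fingers":0.5,"dx":0,"dy":0,"dz":0,"rx":0,"ry":0,"rz":0},
    {"fingers":0.45,"dx":0,"dy":0,"dz":0,"rx":0,"ry":0,"rz":0},
    {"fingers":0.45,"dx":0,"dy":0,"dz":5,"rx":0,"ry":0,"rz":0},
    {"fingers":0.45,"dx":0,"dy":0,"dz":20,"rx":0,"ry":0,"rz":0},
    {"fingers":0.45,"dx":0,"dy":0,"dz":50,"rx":0,"ry":0,"rz":0},
    {"fingers":0.45,"dx":0,"dy":0,"dz":90,"rx":0,"ry":0,"rz":0},
    {"fingers":0.45,"dx":0,"dy":0,"dz":130,"rx":0,"ry":0,"rz":0},
  ],
)

```text
time_s: 17.08
tool_pos: [602.2, -239.7, 142.3]
eef_rot: [-2.372, -2.058, 0.002]
contact_force: [1.0, -0.4, 0.5]
grip_width: 46.4
```

Request:
move_arm(
  steps=[
    {"fingers":0.4,"dx":-5,"dy":20,"dz":15,"rx":0,"ry":0,"rz":0.02},
    {"fingers":0.4,"dx":-15,"dy":55,"dz":30,"rx":0,"ry":0,"rz":0.06},
    {"fingers":0.4,"dx":-25,"dy":90,"dz":40,"rx":0,"ry":0,"rz":0.1},
    {"fingers":0.4,"dx":-35,"dy":125,"dz":45,"rx":0,"ry":0,"rz":0.14},
    {"fingers":0.4,"dx":-45,"dy":160,"dz":45,"rx":0,"ry":0,"rz":0.18},
    {"fingers":0.4,"dx":-50,"dy":180,"dz":45,"rx":0,"ry":0,"rz":0.18},
    {"fingers":0.4,"dx":-50,"dy":180,"dz":45,"rx":0,"ry":0,"rz":0.18},
  ],
)

```text
time_s: 17.67
tool_pos: [552.2, -53.8, 186.6]
eef_rot: [-2.168, -2.27, -0.003]
contact_force: [0.6, -0.2, 0.2]
grip_width: 51.2
```

```bash
python3 st.py; python3 - <<'E'
from geo import *
s=shot("side"); t=shot("top"); a=cv2.resize(s["color"][150:375,180:445],None,fx=1.5,fy=1.5); b=cv2.resize(t["color"][165:270,205:440],None,fx=1.6,fy=1.6); d=cv2.resize(t["color"][205:255,210:260],None,fx=3.3,fy=3.3)
b=np.vstack([b,np.pad(d,((0,0),(0,b.shape[1]-165),(0,0)))])[:337]; a=a[:b.shape[0]]
cv2.imwrite("pics/c1.png",cv2.cvtColor(np.hstack([a,b[:a.shape[0]]]),cv2.COLOR_RGB2BGR))
k=blob(t,(215,205,260,260),(100,90,50),(125,255,255)); W=onz(t,k,95); m=W.mean(0); print(len(k),m,np.linalg.svd(W-m)[2][0],cv2.minAreaRect(W.astype(np.float32)))
E
```

```text
t 17.67 tcp [552.2 -53.8 186.6] jaw deg 2.63 toolz [-0.     0.003 -1.   ] F [ 0.6 -0.2  0.2] w 51.2 q [-0.29  0.37  0.39  1.83 -0.17  0.97  0.22]
284 [511.21748578 115.75905193] [-0.99916511 -0.0408544 ] ((511.0076904296875, 115.9495849609375), (64.99992370605469, 26.552032470703125), 1.5104572772979736)
```

View pics/c1.png

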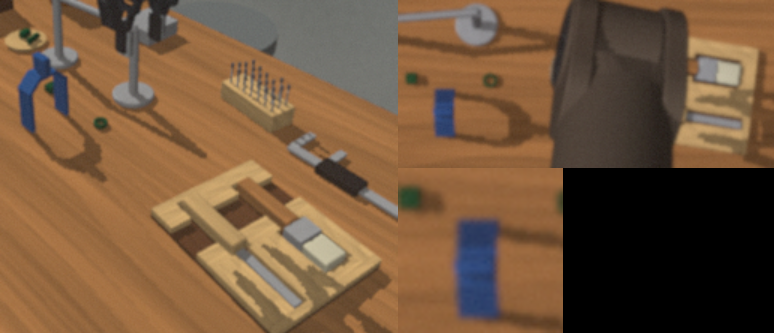

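Both tools lie flat in their compartments. The clamp is still at (511, 116), yaw about 2°. Moving over it.

Request:
move_arm(
  steps=[
    {"fingers":0.4,"dx":-4,"dy":15,"dz":0,"rx":0,"ry":0,"rz":-0.01},
    {"fingers":0.4,"dx":-11,"dy":45,"dz":0,"rx":0,"ry":0,"rz":-0.01},
    {"fingers":0.4,"dx":-19,"dy":80,"dz":0,"rx":0,"ry":0,"rz":-0.01},
    {"fingers":0.4,"dx":-27,"dy":115,"dz":0,"rx":0,"ry":0,"rz":-0.01},
    {"fingers":0.4,"dx":-35,"dy":145,"dz":0,"rx":0,"ry":0,"rz":-0.01},
    {"fingers":0.4,"dx":-40,"dy":165,"dz":0,"rx":0,"ry":0,"rz":-0.01},
    {"fingers":0.4,"dx":-42,"dy":175,"dz":0,"rx":0,"ry":0,"rz":-0.01},
    {"fingers":0.4,"dx":-42,"dy":176,"dz":0,"rx":0,"ry":0,"rz":-0.01},
    {"fingers":0.4,"dx":-42,"dy":176,"dz":0,"rx":0,"ry":0,"rz":-0.01},
  ],
)

```text
time_s: 18.52
tool_pos: [511.8, 114.6, 186.3]
eef_rot: [2.19, 2.251, -0.0]
contact_force: [0.1, -0.3, -1.0]
grip_width: 51.4
```

```bash
python3 st.py
```

```text
t 18.52 tcp [511.8 114.6 186.3] jaw deg 1.58 toolz [ 0.001 -0.001 -1.   ] F [ 0.1 -0.3 -1. ] w 51.4 q [-0.59  0.32  0.35  1.9  -0.13  0.94 -0.15]
```

Request:
move_arm(
  steps=[
    {"fingers":0.45,"dx":-0.6,"dy":1.4,"dz":-15,"rx":0,"ry":0,"rz":0.005},
    {"fingers":0.45,"dx":-0.6,"dy":1.4,"dz":-35,"rx":0,"ry":0,"rz":0.005},
    {"fingers":0.45,"dx":-0.6,"dy":1.4,"dz":-55,"rx":0,"ry":0,"rz":0.005},
    {"fingers":0.45,"dx":-0.6,"dy":1.4,"dz":-70,"rx":0,"ry":0,"rz":0.005},
    {"fingers":0.45,"dx":-0.6,"dy":1.4,"dz":-80,"rx":0,"ry":0,"rz":0.005},
    {"fingers":0.45,"dx":-0.6,"dy":1.4,"dz":-86,"rx":0,"ry":0,"rz":0.005},
    {"fingers":0.45,"dx":-0.6,"dy":1.4,"dz":-89,"rx":0,"ry":0,"rz":0.005},
    {"fingers":0.45,"dx":-0.6,"dy":1.4,"dz":-90,"rx":0,"ry":0,"rz":0.005},
    {"fingers":0.45,"dx":-0.6,"dy":1.4,"dz":-90,"rx":0,"ry":0,"rz":0.005},
  ],
)

```text
time_s: 19.27
tool_pos: [511.0, 117.2, 96.6]
eef_rot: [2.184, 2.258, 0.001]
contact_force: [0.6, 0.1, 0.2]
grip_width: 46.4
```

Request:
move_arm(
  newtons=80,
  steps=[
    {"fingers":0.6,"dx":0,"dy":0,"dz":0,"rx":0,"ry":0,"rz":0},
    {"fingers":0.66,"dx":0,"dy":0,"dz":0,"rx":0,"ry":0,"rz":0},
    {"fingers":0.7,"dx":0,"dy":0,"dz":0,"rx":0,"ry":0,"rz":0},
    {"fingers":0.74,"dx":0,"dy":0,"dz":0,"rx":0,"ry":0,"rz":0},
    {"fingers":0.78,"dx":0,"dy":0,"dz":0,"rx":0,"ry":0,"rz":0},
    {"fingers":0.82,"dx":0,"dy":0,"dz":0,"rx":0,"ry":0,"rz":0},
    {"fingers":0.88,"dx":0,"dy":0,"dz":0,"rx":0,"ry":0,"rz":0},
    {"fingers":1,"dx":0,"dy":0,"dz":0,"rx":0,"ry":0,"rz":0},
    {"fingers":1,"dx":0,"dy":0,"dz":0,"rx":0,"ry":0,"rz":0},
  ],
)

```text
time_s: 20.02
tool_pos: [510.9, 117.6, 96.4]
eef_rot: [2.183, 2.258, 0.001]
contact_force: [1.5, -0.2, 1.7]
grip_width: 12.1
```

```bash
python3 st.py
```

```text
t 20.02 tcp [510.9 117.6  96.4] jaw deg 1.94 toolz [ 0.001  0.    -1.   ] F [ 1.5 -0.2  1.7] w 12.1 q [-0.56  0.44  0.31  1.99 -0.19  0.74 -0.1 ]
```

Request:
move_arm(
  steps=[
    {"fingers":1,"dx":0,"dy":0,"dz":2,"rx":0,"ry":0,"rz":0},
    {"fingers":1,"dx":0,"dy":0,"dz":6,"rx":0,"ry":0,"rz":0},
    {"fingers":1,"dx":0,"dy":0,"dz":14,"rx":0,"ry":0,"rz":0},
    {"fingers":1,"dx":0,"dy":0,"dz":28,"rx":0,"ry":0,"rz":0},
    {"fingers":1,"dx":0,"dy":0,"dz":50,"rx":0,"ry":0,"rz":0},
    {"fingers":1,"dx":0,"dy":0,"dz":78,"rx":0,"ry":0,"rz":0},
    {"fingers":1,"dx":0,"dy":0,"dz":108,"rx":0,"ry":0,"rz":0},
    {"fingers":1,"dx":0,"dy":0,"dz":136,"rx":0,"ry":0,"rz":0},
    {"fingers":1,"dx":0,"dy":0,"dz":156,"rx":0,"ry":0,"rz":0},
    {"fingers":1,"dx":0,"dy":0,"dz":165,"rx":0,"ry":0,"rz":0},
  ],
)

```text
time_s: 20.85
tool_pos: [511.4, 117.6, 264.6]
eef_rot: [2.183, 2.257, 0.006]
contact_force: [0.8, 0.1, -3.7]
grip_width: 12.3
```

Request:
move_arm(
  steps=[
    {"fingers":1,"dx":4,"dy":1,"dz":0,"rx":0,"ry":0,"rz":0.01},
    {"fingers":1,"dx":14,"dy":5,"dz":0,"rx":0,"ry":0,"rz":0.02},
    {"fingers":1,"dx":32,"dy":11,"dz":0,"rx":0,"ry":0,"rz":0.03},
    {"fingers":1,"dx":56,"dy":19,"dz":0,"rx":0,"ry":0,"rz":0.04},
    {"fingers":1,"dx":82,"dy":28,"dz":0,"rx":0,"ry":0,"rz":0.05},
    {"fingers":1,"dx":106,"dy":36,"dz":0,"rx":0,"ry":0,"rz":0.06},
    {"fingers":1,"dx":125,"dy":43,"dz":0,"rx":0,"ry":0,"rz":0.07},
    {"fingers":1,"dx":136,"dy":47,"dz":0,"rx":0,"ry":0,"rz":0.077},
    {"fingers":1,"dx":141,"dy":48,"dz":0,"rx":0,"ry":0,"rz":0.077},
    {"fingers":1,"dx":141,"dy":48,"dz":0,"rx":0,"ry":0,"rz":0.077},
  ],
)

```text
time_s: 21.68
tool_pos: [651.9, 165.7, 258.4]
eef_rot: [-2.094, -2.341, 0.005]
contact_force: [-0.9, -0.1, -2.7]
grip_width: 11.9
```

```bash
python3 st.py; python3 - <<'E'
from geo import *
s=shot("side"); t=shot("top"); a=cv2.resize(s["color"][80:230,150:320],None,fx=2.6,fy=2.6); b=cv2.resize(t["color"][140:215,160:285],None,fx=2.7,fy=2.7); b=np.pad(b,((0,a.shape[0]-b.shape[0]),(0,0),(0,0)))
cv2.imwrite("pics/d1.png",cv2.cvtColor(np.hstack([a,b]),cv2.COLOR_RGB2BGR))
E
```

```text
t 21.68 tcp [651.9 165.7 258.4] jaw deg 6.37 toolz [-0.003 -0.002 -1.   ] F [-0.9 -0.1 -2.7] w 11.9 q [-0.55  0.51  0.35  1.42 -0.18  1.25 -0.07]
```

View pics/d1.png

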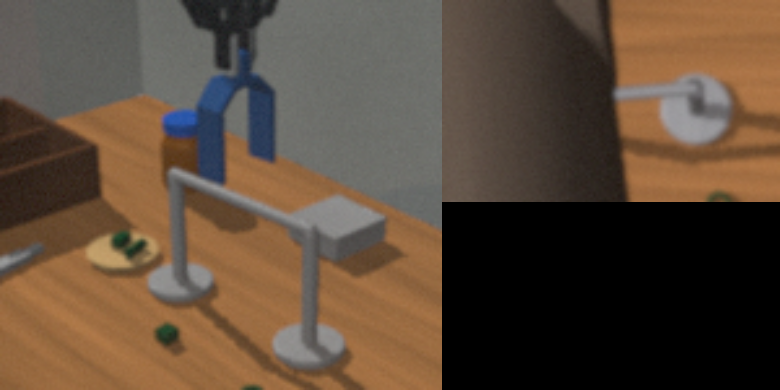

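Clamp hangs upright above the bar. Feet are at composite (213,183) and (262,158). I'll check the feet against the bar.

```bash
python3 - <<'E'
from geo import *
s=shot("side"); k=blob(s,(222,95,262,155),(100,90,30),(125,255,255)).astype(int)
for lo,hi in((225,238),(243,256)):
    P=k[(k[:,0]>=lo)&(k[:,0]<=hi)]; h=cv2.approxPolyDP(cv2.convexHull(P.astype(np.float32)),2,True)[:,0]; b=h[h[:,1]>h[:,1].max()-9]; print(b.tolist(),onz(s,b,162).round(1).tolist())
a=np.radians(6.37); ex=np.array([np.cos(a),np.sin(a)]); ey=np.array([-ex[1],ex[0]]); c=np.array([651.9,164.2])
for x in(-36.5,-30.5,30.5,36.5): print(x,[proj(s,[*(c+x*ex+y*ey),162]).round(1)[0].tolist() for y in(-15,15)])
# bar edges: side view columns -> points on bar axis at z=130
E_=[]
for x in range(225,262,4):
    col=s["hsv"][150:180,x]; m=np.where(col[:,1]<70)[0]+150; E_.append((x,m.mean() if len(m) else np.nan))
E_=np.array(E_); w=onz(s,E_,130); print(np.c_[E_,w,(-0.1014*w[:,1]+667.87)].round(1).tolist())
E
```

```text
[[234.0, 149.0], [227.0, 146.0]] [[621.8, 157.0], [619.8, 181.7]]
[[254.0, 140.0], [247.0, 138.0]] [[692.6, 165.4], [687.5, 186.5]]
-36.5 [[235.6, 151.1], [226.8, 147.5]]
-30.5 [[237.4, 150.3], [228.5, 146.8]]
30.5 [[254.7, 142.5], [245.9, 139.2]]
36.5 [[256.4, 141.8], [247.6, 138.5]]
[[225.0, 151.0, 639.4, 216.9, 645.9], [229.0, 152.0, 643.4, 205.5, 647.0], [233.0, 152.5, 649.1, 196.5, 647.9], [237.0, 155.0, 647.6, 178.5, 649.8], [241.0, 156.5, 649.7, 165.4, 651.1], [245.0, 158.0, 651.7, 152.4, 652.4], [249.0, 160.0, 652.0, 137.5, 653.9], [253.0, 161.0, 655.8, 126.9, 655.0], [257.0, 163.0, 656.0, 112.5, 656.5], [261.0, 166.0, 652.7, 94.4, 658.3]]
```

Feet straddle the bar with >20 mm clearance. Lowering.

Request:
move_arm(
  steps=[
    {"fingers":1,"dx":0,"dy":0,"dz":-6,"rx":0,"ry":0,"rz":0},
    {"fingers":1,"dx":0,"dy":0,"dz":-18,"rx":0,"ry":0,"rz":0},
    {"fingers":1,"dx":0,"dy":0,"dz":-34,"rx":0,"ry":0,"rz":0},
    {"fingers":1,"dx":0,"dy":0,"dz":-50,"rx":0,"ry":0,"rz":0},
    {"fingers":1,"dx":0,"dy":0,"dz":-66,"rx":0,"ry":0,"rz":0},
    {"fingers":1,"dx":0,"dy":0,"dz":-80,"rx":0,"ry":0,"rz":0},
    {"fingers":1,"dx":0,"dy":0,"dz":-90,"rx":0,"ry":0,"rz":0},
    {"fingers":1,"dx":0,"dy":0,"dz":-96,"rx":0,"ry":0,"rz":0},
    {"fingers":1,"dx":0,"dy":0,"dz":-100,"rx":0,"ry":0,"rz":0},
    {"fingers":1,"dx":0,"dy":0,"dz":-100,"rx":0,"ry":0,"rz":0},
  ],
)

```text
time_s: 22.67
tool_pos: [651.1, 165.5, 160.5]
eef_rot: [-2.095, -2.341, 0.001]
contact_force: [-0.4, 0.2, -2.2]
grip_width: 12.6
```

Request:
move_arm(
  steps=[
    {"fingers":1,"dx":0,"dy":0,"dz":-2,"rx":0,"ry":0,"rz":0},
    {"fingers":1,"dx":0,"dy":0,"dz":-4,"rx":0,"ry":0,"rz":0},
    {"fingers":1,"dx":0,"dy":0,"dz":-6,"rx":0,"ry":0,"rz":0},
    {"fingers":1,"dx":0,"dy":0,"dz":-7.5,"rx":0,"ry":0,"rz":0},
    {"fingers":1,"dx":0,"dy":0,"dz":-8,"rx":0,"ry":0,"rz":0},
    {"fingers":1,"dx":0,"dy":0,"dz":-8,"rx":0,"ry":0,"rz":0},
  ],
)

```text
time_s: 23.17
tool_pos: [651.4, 165.5, 153.2]
eef_rot: [-2.095, -2.341, 0.0]
contact_force: [0.2, -0.1, -2.4]
grip_width: 12.4
```

Request:
move_arm(
  steps=[
    {"fingers":1,"dx":0,"dy":0,"dz":-1,"rx":0,"ry":0,"rz":0},
    {"fingers":1,"dx":0,"dy":0,"dz":-2,"rx":0,"ry":0,"rz":0},
    {"fingers":1,"dx":0,"dy":0,"dz":-3,"rx":0,"ry":0,"rz":0},
    {"fingers":1,"dx":0,"dy":0,"dz":-4,"rx":0,"ry":0,"rz":0},
    {"fingers":1,"dx":0,"dy":0,"dz":-4.5,"rx":0,"ry":0,"rz":0},
    {"fingers":1,"dx":0,"dy":0,"dz":-4.5,"rx":0,"ry":0,"rz":0},
  ],
)

```text
time_s: 23.67
tool_pos: [651.4, 165.5, 148.5]
eef_rot: [-2.095, -2.341, 0.0]
contact_force: [-0.0, 0.5, -2.6]
grip_width: 12.6
```

Request:
move_arm(
  steps=[
    {"fingers":1,"dx":0,"dy":0,"dz":-0.4,"rx":0,"ry":0,"rz":0},
    {"fingers":1,"dx":0,"dy":0,"dz":-0.8,"rx":0,"ry":0,"rz":0},
    {"fingers":1,"dx":0,"dy":0,"dz":-0.8,"rx":0,"ry":0,"rz":0},
  ],
)

```text
time_s: 23.92
tool_pos: [651.5, 165.6, 147.9]
eef_rot: [-2.095, -2.341, -0.0]
contact_force: [0.1, 0.1, -3.3]
grip_width: 12.2
```

Request:
move_arm(
  steps=[
    {"fingers":1,"dx":0,"dy":0,"dz":-0.4,"rx":0,"ry":0,"rz":0},
    {"fingers":1,"dx":0,"dy":0,"dz":-0.8,"rx":0,"ry":0,"rz":0},
    {"fingers":1,"dx":0,"dy":0,"dz":-0.8,"rx":0,"ry":0,"rz":0},
  ],
)

```text
time_s: 24.17
tool_pos: [651.5, 165.5, 147.3]
eef_rot: [2.095, 2.341, 0.0]
contact_force: [-0.8, -0.2, -2.0]
grip_width: 11.8
```

Request:
move_arm(
  steps=[
    {"fingers":1,"dx":0,"dy":0,"dz":-0.3,"rx":0,"ry":0,"rz":0},
    {"fingers":1,"dx":0,"dy":0,"dz":-0.6,"rx":0,"ry":0,"rz":0},
    {"fingers":1,"dx":0,"dy":0,"dz":-0.6,"rx":0,"ry":0,"rz":0},
  ],
)

```text
time_s: 24.42
tool_pos: [651.6, 165.6, 147.1]
eef_rot: [2.095, 2.341, 0.001]
contact_force: [-2.1, 0.4, 4.3]
grip_width: 12.5
```

Contact on the bar (about 7 N net change). Releasing slowly, then straight up.

Request:
move_arm(
  steps=[
    {"fingers":0.85,"dx":0,"dy":0,"dz":0,"rx":0,"ry":0,"rz":0},
    {"fingers":0.8,"dx":0,"dy":0,"dz":0,"rx":0,"ry":0,"rz":0},
    {"fingers":0.75,"dx":0,"dy":0,"dz":0,"rx":0,"ry":0,"rz":0},
    {"fingers":0.65,"dx":0,"dy":0,"dz":0,"rx":0,"ry":0,"rz":0},
    {"fingers":0.55,"dx":0,"dy":0,"dz":0,"rx":0,"ry":0,"rz":0},
    {"fingers":0.5,"dx":0,"dy":0,"dz":3,"rx":0,"ry":0,"rz":0},
    {"fingers":0.5,"dx":0,"dy":0,"dz":12,"rx":0,"ry":0,"rz":0},
    {"fingers":0.5,"dx":0,"dy":0,"dz":30,"rx":0,"ry":0,"rz":0},
    {"fingers":0.5,"dx":0,"dy":0,"dz":60,"rx":0,"ry":0,"rz":0},
    {"fingers":0.5,"dx":0,"dy":0,"dz":95,"rx":0,"ry":0,"rz":0},
  ],
)

```text
time_s: 25.25
tool_pos: [650.5, 165.3, 241.7]
eef_rot: [-2.094, -2.34, 0.004]
contact_force: [1.2, 1.3, 0.0]
grip_width: 42.4
```

Request:
move_arm(
  steps=[
    {"fingers":0.5,"dx":-15,"dy":10,"dz":10,"rx":0,"ry":0,"rz":0},
    {"fingers":0.5,"dx":-45,"dy":30,"dz":20,"rx":0,"ry":0,"rz":0},
    {"fingers":0.5,"dx":-75,"dy":55,"dz":25,"rx":0,"ry":0,"rz":0},
    {"fingers":0.5,"dx":-105,"dy":80,"dz":25,"rx":0,"ry":0,"rz":0},
    {"fingers":0.5,"dx":-135,"dy":105,"dz":25,"rx":0,"ry":0,"rz":0},
    {"fingers":0.5,"dx":-165,"dy":130,"dz":25,"rx":0,"ry":0,"rz":0},
    {"fingers":0.5,"dx":-190,"dy":155,"dz":25,"rx":0,"ry":0,"rz":0},
    {"fingers":0.5,"dx":-200,"dy":175,"dz":25,"rx":0,"ry":0,"rz":0},
    {"fingers":0.5,"dx":-200,"dy":185,"dz":25,"rx":0,"ry":0,"rz":0},
    {"fingers":0.5,"dx":-200,"dy":185,"dz":25,"rx":0,"ry":0,"rz":0},
  ],
)

```text
time_s: 26.08
tool_pos: [450.6, 353.4, 267.3]
eef_rot: [-2.089, -2.345, -0.003]
contact_force: [-0.2, 0.0, -0.7]
grip_width: 42.8
```

```bash
python3 st.py; python3 - <<'E'
from geo import *
s=shot("side"); t=shot("top"); a=cv2.resize(s["color"][110:375,150:470],None,fx=1.25,fy=1.25); b=cv2.resize(t["color"][110:290,170:440],None,fx=1.45,fy=1.45); b=np.pad(b,((0,a.shape[0]-b.shape[0]),(0,0),(0,0))) if b.shape[0]<a.shape[0] else b[:a.shape[0]]
d=cv2.resize(s["color"][130:220,190:290],None,fx=2.6,fy=2.6); e=cv2.resize(t["color"][160:220,180:280],None,fx=3.9,fy=3.9)
r1=np.hstack([a,b]); r2=np.hstack([d,e]); r2=np.pad(r2,((0,0),(0,max(0,r1.shape[1]-r2.shape[1])),(0,0)))[:, :r1.shape[1]]
cv2.imwrite("pics/f1.png",cv2.cvtColor(np.vstack([r1,r2]),cv2.COLOR_RGB2BGR))
E
```

```text
t 26.08 tcp [450.6 353.4 267.3] jaw deg 6.6 toolz [ 0.001  0.002 -1.   ] F [-0.2  0.  -0.7] w 42.8 q [-0.97  0.32  0.28  1.67 -0.1   1.16 -0.55]
```

View pics/f1.png

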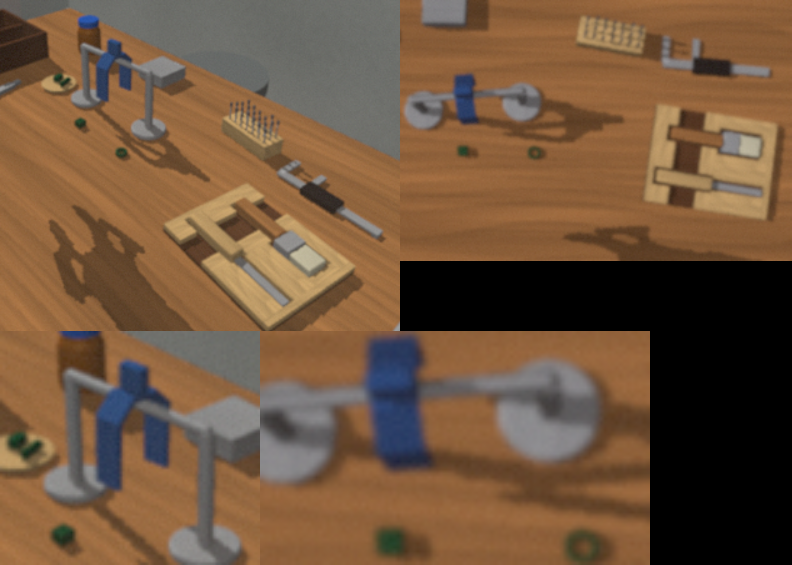

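```bash
python3 - <<'E'
from geo import *
s=shot("side"); t=shot("top"); k=blob(s,(215,130,262,195),(100,90,30),(125,255,255))
a=np.radians(6.37); ex=np.array([np.cos(a),np.sin(a)]); ey=np.array([-ex[1],ex[0]]); c=np.array([651.6,164.3])
print("exp feet",[proj(s,[*(c+x*ex+y*ey),51]).round(1)[0].tolist() for x in(-36.5,36.5) for y in(-15,15)],"exp tab top",[proj(s,[*(c+y*ey),168]).round(1)[0].tolist() for y in(-15,15)])
for lo,hi in((215,238),(243,262)):
    P=k[(k[:,0]>=lo)&(k[:,0]<=hi)]; h=cv2.approxPolyDP(cv2.convexHull(P.astype(np.float32)),1.5,True)[:,0]; print("seen",h[h[:,1]>h[:,1].max()-9].tolist())
print("seen tab", k[k[:,1]<k[:,1].min()+3].mean(0), k.min(0))
import trf
for n,b,lo,hi,z in (("file handle",(340,220,388,250),(15,60,120),(25,134,255),28),("blade",(383,228,425,252),(0,0,60),(179,60,255),15),("brush head",(385,190,430,225),(0,0,60),(179,95,255),26)):
    P=blob(t,b,lo,hi); W=onz(t,P,z); r=cv2.minAreaRect(W.astype(np.float32)); print(n,trf.tr(W.mean(0)),np.round(r[1],1),round(r[2],1))
E
```

```text
exp feet [[236.6, 191.4], [228.2, 187.3], [256.2, 180.8], [247.9, 177.1]] exp tab top [[246.1, 144.1], [237.2, 140.7]]
seen [[235.0, 189.0], [232.0, 189.0], [228.0, 186.0]]
seen [[253.0, 158.0], [243.0, 155.0]]
seen tab [240.19047619 143.19047619] [228. 142.]
file handle [-43.9  53.3] [ 74.6 123.6] 0.9
blade [-40.9 -54.5] [89.5 14. ] 80.8
brush head [ 38.2 -47.2] [77.  42.7] 83.1
```

```bash
python3 -c "
from rig import arm
print(arm.close_job())"; python3 st.py
```

```text
the job is handed in; nothing more can be done
None
the job is handed in; nothing more can be done
```

The file, brush and clamp were placed in the order asked, each lowered onto contact and released, and the job was handed in at about 26 s. `close_job` gives no verdict.

- **File:** it touched down at about 7 N. The last look shows it in its compartment, with the blade centroid 1 mm off the slot's centre line. The blade centroid reads about 4 mm towards the tip. I put that down to the handle hiding part of the blade, since the tip itself works out at about 1.5 mm from nominal, within the 4 mm of slack. My final colour mask for the handle picked up tray pixels, so that number is no use. Before lowering, the handle end was within about 2 mm, and I corrected for it.
- **Brush:** it also touched down at about 7 N and lies in its compartment. The head is within 2 mm of the expected spot.
- **Clamp:** it hangs on the middle of the bar, one leg on each side, released after a contact change of about 7 N. The near leg's foot is within about 2 px (roughly 3 mm) of an upright pose. The far foot's mask was cut by the bar, so I judged it from the picture, where it agrees.
- **Bystanders:** the burs, caliper and both wax pieces looked unmoved in the last picture. The dish was only partly in view and the pliers hardly at all, but I never went near them below carrying height. The gripper was clear of everything at hand-in.

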